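# Close a fuel-cell tub: hook the lid's tongue, swing it down, snap the catch

## Robot

A 6-joint arm with a two-finger parallel gripper is mounted at the origin on the work surface. World frame = base frame: x ahead of the robot, y to its left, z up, the work surface at z = 0. Lengths are in m, angles in rad, forces in N, time in s.
With the tool pointing down it reaches from about 0.3 to 0.875 m from the base axis. Payload 4.2 kg.
Tool frame: the origin (TCP) lies on the centre line of the jaws, within the pads' length; the fingertips stand 25 mm ahead of it and the grasp point (between the pads) lies 6 mm ahead of it; y points along the fingers, x is the direction in which the jaws open and shut, and the axes are right-handed (so a half turn about y gives the same grasp; the last joint's range is limited). The gripper opens to 85 mm and grips with 20 to 120 N. Pads are 22 mm wide; open, the fingers measure 114 mm over their backs; the gripper's body (76 mm by 85 mm) begins 54 mm behind the grasp point. The pads swing forward as they close: fully open they stand 13 mm farther back than shut.
Start: joints at [-1.249, 0.32, 1.565, -0, 1.257, -0.02], TCP at [0.193, -0.542, 0.221] pointing down, gripper open.
Joint ranges: [-3.11, 3.11], [-0.84, 2.01], [0.21, 2.61], [-1.34, 4.49], [0.05, 2.63], [-2.56, 2.56]. Speed limits (rad/s): [2.57, 2.57, 3.14, 3.14, 3.14, 3.14].

## Interface

Orientations are given as a unit quaternion [w, x, y, z].
In Python, from workcell import env gives the robot as it stands. The module is installed in compiled form; this text tells all that it offers.
- The arm moves only by the tool drive_tool, never from a script. Its argument "increments" is a list of rows, each a list of 3 entries, a list of its own where there are three numbers: the opening in per cent of the stroke, from 0 (shut) to 100 (fully open), then the shift along the tool's x, y, z in m, then the turn, a rotation vector about the tool's x, y, z in rad. A call has 1 to 20 rows; each row is the pose to reach, as a shift and turn from the pose commanded when the call began, along the tool's axes at that moment; what a row does not reach only later rows make up. A row lasts 1/12 s, in which the tool goes at most 41.7 mm and 7.16 degrees, less where a joint would pass 70% of its speed; a pose out of reach is approached as far as the arm can. A call with a gripper value outside its range is refused whole. The fingers move at their own pace and stop on an object; "force" is the grip in N (left out, the last holds). Time passes only in rows, so rows that repeat a pose let the fingers close. It gives the time, the measured TCP pose, the force and the opening at its end, in the units of the state.
- env.get_state(): the state, without advancing time (a new reading comes with each control period).
- env.get_image(name): name is "scene" or "top" or "wrist"; returns a dict with "frame" (384x512x3 uint8, red, green, blue), "fx", "fy", "cx", "cy" (pixels), "R" (3x3) and "t" (3): a world point X has camera coordinates R X + t. Camera axes: x right, y down, z forward; pixel columns grow to the right and rows downward; lengths in m; the calibration is good to about 2 mm. A picture is of the moment at which its call begins. There is no depth.
- env.sign_off(): hands the job in, once; it reports no verdict.
Trained networks look in the newest picture that a camera, given by its name, has taken for a name from the list of things; names that differ only in an ending like _2 or _b are one class to them, and where a whole thing is asked for, a point or a joint stands for the part that bears it (a point fixed in the world has none). Each returns a list of dicts, best first, with "score" (0 to 1); they miss things now and then, are a little off and sometimes report something else, mostly with a low value. They report only what shows in the picture. A call takes as long as a camera call. They do not tell look-alikes from the thing itself.
- env.look_for(label, camera): "box" ([left, top, width, height] in pixels, round what is visible of it).
- env.mark_of(label, camera): "at" ([column, row] in pixels: a listed point, or the origin of a listed thing).
The state is a dict: "time": time; "qpos": joint angles; "joint_vel": joint speeds; "joint_torque": joint torques, N m; "ee_pos": TCP position; "eef_rot": TCP orientation; "force": force on the tool from outside, world axes, zero at the start; "ft_torque": the same for the moment, N m; "width": opening from 0.0 (shut) to 1.0 (fully open).
Only numpy, scipy, OpenCV 4.12 (cv2) and the standard library are available. Lean on these libraries where they do the work, as an engineer would, in place of code of your own. Each camera call takes 0.05 s, during which the arm holds its last target.

## Task

Close the clear test cell with the loose grey lid: hold the lid tilted, hook its tongue in under the black keeper bar, then swing the lid down between the bar and the tall head and press until the steel spring catch snaps over its free edge. Leave it lying flat, square and fully home, with nothing holding it. Feel your way: never force the lid (some 20 N is ample), and do not disturb the jar, the pump or the beaker.

Things in the scene. Friction and masses are not known exactly. Their poses are not given: they have to be found in the camera images.
- cell: Test cell: aluminium tray fixed to the table (198 x 84 mm, rims 10 mm high) and, in it, a clear tub. Origin on the table; x runs from the tub's keeper end (-x, robot's side) to its tall head (+x), z up. The tub sits anywhere within 8 mm of nominal along x, differently each time: not in this pose, to be felt or seen. It stays put in normal work (slides only above 100 N). Tub x values are nominal.
- tub_mid (a point): Point at nominal (0, 0, 50) mm in the cell's frame (does not show the tub's shift); axes as the cell's. Tub: 74 mm wide, walls 6 mm. Side wall tops at z=50 mm carry the lid from x=-30 to +66.5 mm; from x=-75 to -30 they are only 40 mm high. Inside: cork-coloured block x=-20 to +40, top at z=28 mm.
- keeper_edge (a point): Middle of the keeper bar's lower inner edge, nominally (-66, 0, 56) mm in the cell's frame (without the tub's shift); axes as the cell's. Black bar across the tub, 5 mm thick (z=56 to 61), reaching 9 mm in from the end wall (inner face x=-75). Mouth below it: 46 mm wide between cheeks, open down into the tub.
- head_face (a point): Middle of the head's face, nominally (66.5, 0, 50) mm in the cell's frame (without the tub's shift); axes as the cell's. Black head 50 mm wide, top at z=98. End wall to head 141.5 mm, bar edge to head 132.5 mm, lid 140 mm: the tongue enters only with the lid tilted, free edge up, over about 20 degrees (30 to 35 is easy).
- catch_nose (a point): Lower edge of the steel catch's nose at rest, nominally (63, 0, 56) mm in the cell's frame (without the tub's shift, does not move with the catch); axes as the cell's. Nose 30 mm wide, stands 3.5 mm out of the head's face, with a steep ramp on top up to z=64 mm.
- catch (a joint): Travel of the spring catch into the head (m): 0 at rest, at most 0.006. The lid's free edge pushes it in 2 to 3.5 mm on the way down, then it springs back to 0 over the lid. Spring 1.8 N at rest plus 0.45 N per mm; snapping in takes about 4 to 8 N down at the free edge, twice that at the lid's rib.
- lid_grip (a point): Centre of the upright grip rib of the loose grey lid (about 150 g), 23 mm above its underside. Lid axes: x from tongue (-x) to free edge (+x), z up. Rib 12 mm thick in x, 40 mm wide in y, top 41 mm above the underside. Plate 5 mm thick, 70 mm wide, x=-64 to +64 mm from the rib. Starts flat on the table; seated it is near (2, 0, 73) mm in the tub.
- lid_tongue (a point): Middle of the tongue's end, at the underside: (-76, 0, -23) mm from lid_grip in the lid's axes; axes as the lid's. Tongue 40 mm wide, 4 mm thick, flush with the underside, 12 mm long. Seated it is near (-74, 0, 50) mm in the tub.
- bottle_c (a point): Bystander: glass jar with white cap, 60 mm across, 120 mm high; point on its axis 60 mm up.
- pump_c (a point): Bystander: black air pump, 85 x 55 x 42 mm; point at its centre, 21 mm up.
- beaker_c (a point): Bystander: open glass beaker, 64 mm across, 70 mm high; point on its axis, 35 mm up.
Not all that is in view belongs to the job. What is shaped like the part that bears lid_grip but blue is not meant.

How it is judged:
On the way:
1. the lid, tilted more than 15 degrees, has its tongue below the keeper bar's underside, at the keeper end (angle between lid_grip's own z axis and vertical above 0.26 rad and x of lid_tongue in the frame of cell between -0.087 and -0.0575 m and z of lid_tongue in the frame of cell between 0.025 and 0.055 m and y of lid_tongue in the frame of cell between -0.006 and 0.006 m), for 0.1 s.
At the end, for the whole second after the job is handed in: The lid rests on the cell: tongue end under the keeper bar (cell x -85 to -63, y within 4.5, underside 47 to 53 mm up), rib centre 70 to 75 mm up, tilt under 2 degrees, square within 4.5 degrees, catch back within 1.5 mm of rest, speed under 20 mm/s (x of lid_tongue in the frame of cell between -0.085 and -0.063 m and y of lid_tongue in the frame of cell between -0.0045 and 0.0045 m and z of lid_tongue in the frame of cell between 0.047 and 0.053 m and z of lid_grip in the frame of cell between 0.07 and 0.075 m and angle between lid_grip's own z axis and vertical below 0.035 rad and angle between the x axis of lid_grip and the x axis of cell, either way round below 0.08 rad and value of joint catch below 0.0015 m and linear speed of lid below 0.02 m/s); the robot touches nothing.
It fails at once if the jar is moved more than 30 mm or tipped over (distance of bottle_c from where it was at the start of the episode above 0.03 m or angle between bottle_c's own z axis and vertical above 0.4 rad).
It fails at once if the pump is moved more than 30 mm or tipped over (distance of pump_c from where it was at the start of the episode above 0.03 m or angle between pump_c's own z axis and vertical above 0.4 rad).
It fails at once if the beaker is moved more than 30 mm or tipped over (distance of beaker_c from where it was at the start of the episode above 0.03 m or angle between beaker_c's own z axis and vertical above 0.4 rad).
It fails at once if the lid is forced against the cell with more than 45 N (contact force between lid and cell above 45 N).
It also fails if it takes over 43 s, if anything falls off the work surface, if the arm or the gripper's body presses on something with over 40 N, if the wrist force passes 120 N, or if a joint passes its speed limit or range.

## Working session

There is one attempt and no reset: what is moved stays moved. The work goes in short steps, Python scripts to look and compute and a tool call to move; the robot and the scene stay as the last step left them, time stands still between calls to the robot, and variables do not carry over. Pictures are saved under pics/ and viewed, and the job is handed in when it is done.

Besides the shell and the picture viewer there is one more tool, called after ">>>" as name([rows], argument=value, ...), one row to a line, values as JSON. drive_tool: Moves the arm, as the interface text tells. Its arguments: {"type":"object","properties":{"increments":{"type":"array"},"force":{"type":"number"}},"required":["increments"]}

```bash
mkdir -p pics
cat > h.py <<'E'
import numpy as np, cv2
from workcell import env
from scipy.spatial.transform import Rotation as Rn
def snap(name,fn=None):
    im=env.get_image(name)
    if fn: cv2.imwrite('pics/'+fn,im['frame'][:,:,::-1])
    return im
def ray(im,px):
    d=np.array([(px[0]-im['cx'])/im['fx'],(px[1]-im['cy'])/im['fy'],1.0])
    R=np.array(im['R']);t=np.array(im['t'])
    return -R.T@t, R.T@d
def onz(im,px,z):
    o,d=ray(im,px); return o+d*(z-o[2])/d[2]
def proj(im,X):
    c=np.array(im['R'])@np.array(X)+np.array(im['t']); return np.array([im['fx']*c[0]/c[2]+im['cx'],im['fy']*c[1]/c[2]+im['cy']])
def tri(obs):
    A=np.zeros((3,3));b=np.zeros(3)
    for im,px in obs:
        o,d=ray(im,px); d=d/np.linalg.norm(d); P=np.eye(3)-np.outer(d,d); A+=P;b+=P@o
    x=np.linalg.solve(A,b); return x
E
python3 - <<'E'
from h import *
s=env.get_state()
for k,v in s.items(): print(k,np.round(v,4))
for c in ['scene','top','wrist']:
    im=snap(c,c+'0.png'); print(c,im['fx'],im['cx'],im['cy'],np.round(-np.array(im['R']).T@np.array(im['t']),3))
    for l in ['cell','tub_mid','keeper_edge','head_face','catch_nose','lid_grip','lid_tongue','bottle_c','pump_c','beaker_c']:
        print(l,[(np.round(d['at'],1),round(d['score'],2)) for d in env.mark_of(l,c)[:3]])
E
```

```text
time 0.0
qpos [-1.249   0.3203  1.5657 -0.      1.2574 -0.02  ]
joint_vel [-0.0007  0.0001 -0.0011 -0.0016  0.0015  0.0014]
joint_torque [-5.00000e-04 -4.15525e+01 -2.34160e+01 -3.00000e-04  8.30000e-03
 -0.00000e+00]
ee_pos [ 0.1926 -0.5413  0.2204]
eef_rot [ 0.5781 -0.5774  0.4082 -0.4072]
force [-0.7387 -1.6303 -0.3247]
ft_torque [-0.0572 -0.0138  0.0295]
width 1.0003
scene 435.62426753713606 255.3930284650759 190.87212574291857 [ 1.187 -0.516  1.033]
cell []
tub_mid [(array([199.8, 218.2]), 0.9), (array([251.7, 156.9]), 0.44)]
keeper_edge [(array([183.3, 199.9]), 0.64)]
head_face [(array([223.3, 224. ]), 0.56)]
catch_nose [(array([222.2, 223.2]), 0.55)]
lid_grip [(array([283.5, 121.2]), 0.73), (array([183.1, 199. ]), 0.69), (array([273.7, 164.9]), 0.65)]
lid_tongue [(array([304.8, 129.5]), 0.95), (array([252.6, 157.9]), 0.65)]
bottle_c [(array([120.9, 253.9]), 0.65)]
pump_c [(array([351.5, 134.4]), 0.85)]
beaker_c [(array([295. , 244.4]), 0.91)]
top 364.58499177058593 255.02857804026127 190.4296931160445 [ 0.411 -0.005  0.99 ]
cell [(array([310. , 204.5]), 0.73)]
tub_mid [(array([313.2, 202.4]), 0.77)]
keeper_edge [(array([322.5, 224.4]), 0.6)]
head_face [(array([306.9, 173.5]), 0.75)]
catch_nose [(array([304.6, 175.3]), 0.93)]
lid_grip [(array([143. , 274.9]), 0.79), (array([303.9, 176.2]), 0.65)]
lid_tongue [(array([128.7, 254.9]), 0.72), (array([210.3, 252.9]), 0.56)]
bottle_c [(array([402.9, 210.5]), 0.8), (array([321.8, 223.7]), 0.34)]
pump_c [(array([ 98.7, 203.3]), 0.89)]
beaker_c [(array([257.9, 120.9]), 0.56), (array([306.2, 177.8]), 0.5)]
wrist 285.6023536610877 253.75797812051533 190.10132794959804 [ 0.261 -0.518  0.375]
cell []
tub_mid []
keeper_edge []
head_face []
catch_nose []
lid_grip []
lid_tongue []
bottle_c []
pump_c []
beaker_c []
```

View pics/scene0.png

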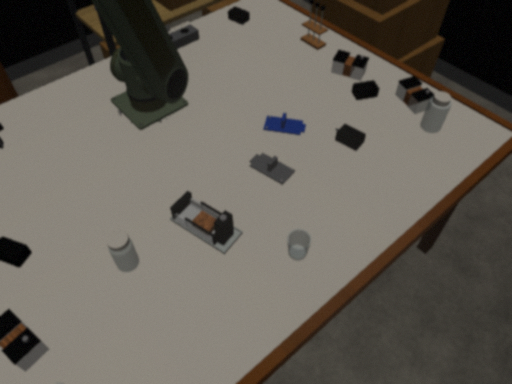

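View pics/top0.png

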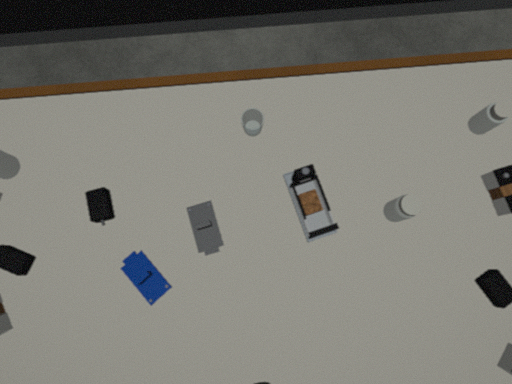

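Run:
```python
import cv2
a=cv2.imread('pics/top0.png');
cv2.imwrite('pics/top0c.png',cv2.resize(a[220:310,70:240],None,fx=4,fy=4,interpolation=2))
cv2.imwrite('pics/top0d.png',cv2.resize(a[140:260,260:360],None,fx=5,fy=5,interpolation=2))
a=cv2.imread('pics/scene0.png');
cv2.imwrite('pics/scene0c.png',cv2.resize(a[90:190,210:340],None,fx=5,fy=5,interpolation=2))
```

```text
(no output)
```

View pics/top0c.png

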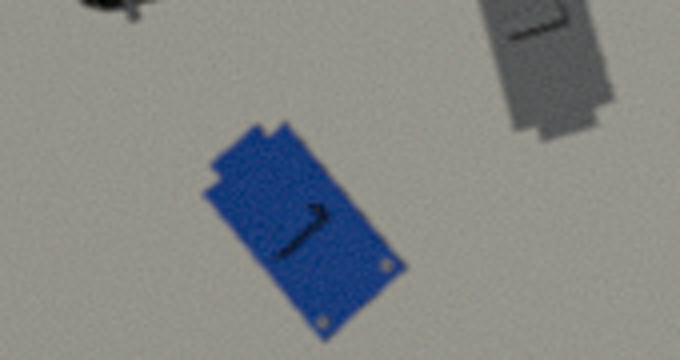

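View pics/top0d.png

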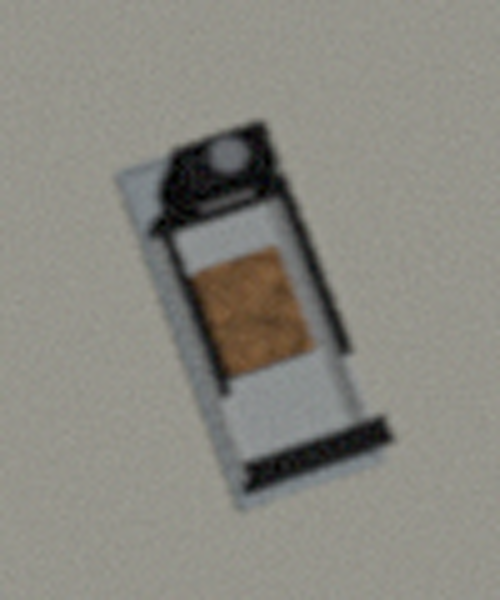

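View pics/scene0c.png

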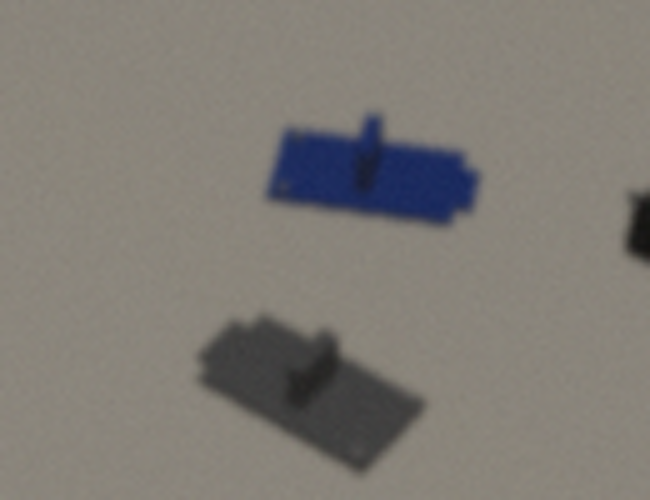

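Run:
```python
from h import *
im=snap('top'); sc=snap('scene')
f=im['frame'].astype(int)
def mask(f,x0,x1,y0,y1):
    m=np.zeros(f.shape[:2],np.uint8)
    g=f.mean(2); s=f.max(2)-f.min(2)
    m[y0:y1,x0:x1]=((g<115)&(s<40))[y0:y1,x0:x1]
    m=cv2.morphologyEx(m,cv2.MORPH_OPEN,np.ones((3,3))); return m
print(f[227,205],f[227,250])
m=mask(f,175,235,190,265)
c=max(cv2.findContours(m,0,2)[0],key=cv2.contourArea)
print(cv2.minAreaRect(c), cv2.contourArea(c))
ctr=cv2.moments(m,True);cx=ctr['m10']/ctr['m00'];cy=ctr['m01']/ctr['m00'];print('centroid',onz(im,(cx,cy),.005))
pw=np.array([onz(im,p,0.005)[:2] for p in np.argwhere(m)[:,::-1]])
mu=pw.mean(0);w,v=np.linalg.eigh(np.cov(pw.T));print('world centroid',mu,'axis yaw',np.degrees(np.arctan2(v[1,1],v[0,1])),'len',np.sqrt(12*w))
for n in ['tub_mid','keeper_edge','head_face','catch_nose','lid_tongue','lid_grip','bottle_c','pump_c','beaker_c']:
    z={'tub_mid':.05,'keeper_edge':.056,'head_face':.05,'catch_nose':.056,'lid_tongue':0,'lid_grip':.023,'bottle_c':.06,'pump_c':.021,'beaker_c':.035}[n]
    for cn,i in(('top',im),('scene',sc)):
        for d in env.mark_of(n,cn)[:3]: print(n,cn,np.round(d['at']),round(d['score'],2),np.round(onz(i,d['at'],z),4))
# tray corners from zoom
for px in [(260+118/5,140+175/5),(260+242/5,140+508/5),(260+380/5,140+458/5)]: print('tray',np.round(onz(im,px,.01),4))
print(np.array(snap('wrist')['R']).round(3), Rn.from_quat(np.roll(env.get_state()['eef_rot'],-1)).as_matrix().round(3))
```

```text
[52 54 54] [147 146 140]
((204.97775268554688, 228.2062225341797), (51.30672073364258, 25.884469985961914), 74.35775756835938) 1203.0
centroid [0.52409182 0.11811029 0.005     ]
world centroid [0.5243885  0.11814919] axis yaw -167.87988363084133 len [0.06791989 0.13510954]
tub_mid top [311. 200.] 0.84 [ 0.566  -0.1695  0.05  ]
tub_mid scene [201. 219.] 0.75 [ 0.5702 -0.1802  0.05  ]
keeper_edge top [324. 222.] 0.8 [ 0.5059 -0.1946  0.056 ]
keeper_edge scene [186. 202.] 0.68 [ 0.4978 -0.1801  0.056 ]
keeper_edge scene [347. 138.] 0.37 [0.6261 0.3546 0.056 ]
head_face top [304. 174.] 0.63 [ 0.639  -0.1589  0.05  ]
head_face scene [221. 224.] 0.61 [ 0.6186 -0.1501  0.05  ]
catch_nose top [304. 177.] 0.81 [ 0.6292 -0.1567  0.056 ]
catch_nose top [312. 202.] 0.32 [ 0.5616 -0.171   0.056 ]
catch_nose top [101. 202.] 0.32 [0.6075 0.3771 0.056 ]
catch_nose scene [220. 223.] 0.85 [ 0.6176 -0.1506  0.056 ]
lid_tongue top [213. 253.] 0.88 [ 0.4546  0.102  -0.    ]
lid_tongue top [126. 254.] 0.83 [0.4707 0.3336 0.    ]
lid_tongue top [310. 203.] 0.25 [ 0.5671 -0.1733  0.    ]
lid_tongue scene [2
[... 401 characters left out ...]
16 -0.1394  0.023 ]
bottle_c top [402. 209.] 0.55 [ 0.5209 -0.397   0.06  ]
bottle_c scene [125. 252.] 0.68 [ 0.5298 -0.3932  0.06  ]
pump_c top [102. 204.] 0.8 [0.6105 0.3884 0.021 ]
pump_c scene [350. 138.] 0.63 [0.6105 0.3945 0.021 ]
beaker_c top [300. 176.] 0.73 [ 0.6379 -0.1488  0.035 ]
beaker_c top [254. 123.] 0.64 [ 0.8004 -0.0385  0.035 ]
beaker_c top [314. 201.] 0.36 [ 0.5659 -0.1799  0.035 ]
beaker_c scene [297. 247.] 0.9 [ 0.7994 -0.0368  0.035 ]
tray [ 0.6499 -0.1084  0.01  ]
tray [ 0.462  -0.1556  0.01  ]
tray [ 0.4821 -0.2326  0.01  ]
[[ 0.334 -0.942 -0.001]
 [-0.904 -0.321  0.283]
 [-0.267 -0.094 -0.959]] [[ 0.335  0.     0.942]
 [-0.942 -0.     0.335]
 [ 0.    -1.     0.   ]]
```

```bash
cat >> h.py <<'E'
def cur():
    s=env.get_state(); return np.array(s['ee_pos']),Rn.from_quat(np.roll(s['eef_rot'],-1)),s
def Rtool(yaw,tilt=0):
    # tool x along yaw dir, y down; then tilt: lid +x end up by tilt (deg)
    y=np.radians(yaw); c,s_=np.cos(y),np.sin(y)
    X=np.array([c,s_,0]);Y=np.array([0,0,-1.]);Z=np.array([-s_,c,0])
    B=Rn.from_matrix(np.stack([X,Y,Z],1))
    return B*Rn.from_rotvec([0,0,-np.radians(tilt)*1.0]) if False else Rn.from_rotvec(-Z*np.radians(tilt))*B
def inc(p,R,verbose=True):
    p0,R0,s=cur()
    d=R0.inv().apply(np.array(p)-p0); r=(R0.inv()*R).as_rotvec()
    print('shift',np.round(d,4),'turn',np.round(r,4)); return d,r
E
python3 - <<'E'
from h import *
inc([.530,.119,.15],Rtool(12.1))
print(Rtool(12.1,30).apply([1,0,0]))
E
```

```text
shift [-0.5095  0.0712  0.5392] turn [ 1.0000e-04 -1.4402e+00  1.0000e-04]
[0.84678512 0.181535   0.5       ]
```

>>> drive_tool([
  [100, [-0.15, 0, 0.16], [0, -0.4, 0]],
  [100, [-0.51, 0.07, 0.54], [0, -1.44, 0]],
  [100, [-0.51, 0.07, 0.54], [0, -1.44, 0]],
  [100, [-0.51, 0.07, 0.54], [0, -1.44, 0]],
  [100, [-0.51, 0.07, 0.54], [0, -1.44, 0]],
  [100, [-0.51, 0.07, 0.54], [0, -1.44, 0]],
  [100, [-0.51, 0.07, 0.54], [0, -1.44, 0]],
  [100, [-0.51, 0.07, 0.54], [0, -1.44, 0]],
  [100, [-0.51, 0.07, 0.54], [0, -1.44, 0]],
  [100, [-0.51, 0.07, 0.54], [0, -1.44, 0]],
  [100, [-0.51, 0.07, 0.54], [0, -1.44, 0]],
  [100, [-0.51, 0.07, 0.54], [0, -1.44, 0]],
  [100, [-0.51, 0.07, 0.54], [0, -1.44, 0]],
  [100, [-0.51, 0.07, 0.54], [0, -1.44, 0]],
  [100, [-0.51, 0.07, 0.54], [0, -1.44, 0]],
  [100, [-0.51, 0.07, 0.54], [0, -1.44, 0]],
  [100, [-0.51, 0.07, 0.54], [0, -1.44, 0]],
  [100, [-0.51, 0.07, 0.54], [0, -1.44, 0]],
  [100, [-0.51, 0.07, 0.54], [0, -1.44, 0]],
  [100, [-0.51, 0.07, 0.54], [0, -1.44, 0]],
])

```text
time: 4.37
ee_pos: [0.5309, 0.1213, 0.1506]
eef_rot: [-0.703, 0.703, 0.075, -0.076]
force: [-0.5, 0.3, 0.6]
width: 0.997
```

Run:
```python
from h import *
p,R,s=cur(); print(s['time'],p,R.as_matrix().round(3))
im=snap('wrist','w1.png')
np.savez('w1.npz',**{k:np.array(v) for k,v in im.items()})
for n,z in (('lid_tongue',0),('lid_grip',.023)):
    for d in env.mark_of(n,'wrist')[:3]: print(n,np.round(d['at']),round(d['score'],2),np.round(onz(im,d['at'],z),4))
```

```text
4.3667 [0.53086532 0.12130381 0.15056234] [[ 0.977 -0.001 -0.213]
 [ 0.213 -0.     0.977]
 [-0.001 -1.    -0.   ]]
lid_tongue [180. 175.] 0.72 [0.452  0.1033 0.    ]
lid_grip [249. 181.] 0.8 [0.5264 0.1185 0.023 ]
```

View pics/w1.png

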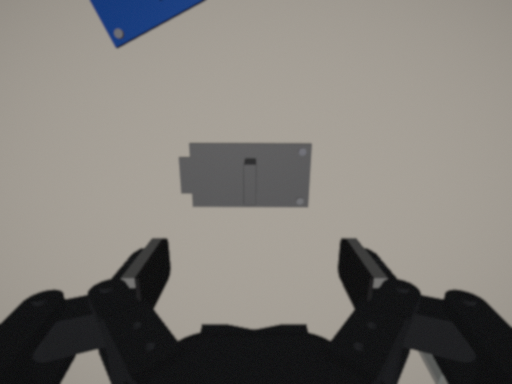

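Run:
```python
import numpy as np,cv2
im=dict(np.load('w1.npz'))
from h import onz
from scipy.optimize import least_squares
f=im['frame'].astype(int);g=f.mean(2)
m=np.zeros(g.shape,np.uint8); m[120:230,160:330]=(g[120:230,160:330]<125)
print(g[175,225],g[175,350])
c=max(cv2.findContours(m,cv2.RETR_EXTERNAL,cv2.CHAIN_APPROX_NONE)[0],key=cv2.contourArea)[:,0,:]
ap=cv2.approxPolyDP(c.reshape(-1,1,2),3,True)[:,0,:]
for p in ap: print(p,onz(im,p,.0025).round(4))
P=np.array([onz(im,p,.004)[:2] for p in c])
# polygon: plate + tongue in lid frame
poly=np.array([[-64,-35],[64,-35],[64,35],[-64,35],[-64,20],[-76,20],[-76,-20],[-64,-20]],float)*1e-3
def res(q):
    x,y,a=q;ca,sa=np.cos(a),np.sin(a)
    L=(P-[x,y])@np.array([[ca,-sa],[sa,ca]])
    return [cv2.pointPolygonTest((poly*1e4).astype(np.float32).reshape(-1,1,2),tuple(map(float,l*1e4)),True)/1e4 for l in L]
r=least_squares(res,[.527,.119,np.radians(12)],loss='soft_l1',f_scale=.001,diff_step=1e-3)
print('lid',r.x[:2],np.degrees(r.x[2]),np.std(r.fun),np.median(r.fun))
```

```text
92.66666666666667 160.0
[179 157] [0.449  0.1231 0.0025]
[181 191] [0.4564 0.0861 0.0025]
[192 194] [0.4688 0.0852 0.0025]
[194 206] [0.4731 0.0718 0.0025]
[307 206] [0.5967 0.0986 0.0025]
[310 143] [0.5813 0.167  0.0025]
[190 143] [0.4582 0.1403 0.0025]
[190 155] [0.4601 0.1277 0.0025]
lid [0.52702612 0.11974376] 12.162295179486353 0.00028094063191327624 0.00016040191650390625
```

Run:
```python
from h import *
inc([.527,.1197,.036],Rtool(12.16))
```

```text
shift [-0.0026  0.1152  0.0016] turn [ 0.0004 -0.002  -0.0006]
```

>>> drive_tool([
  [100, [-0.004, 0.04, -0.0005], [0, -0.002, 0]],
  [100, [-0.004, 0.075, -0.0005], [0, -0.002, 0]],
  [100, [-0.003, 0.1, 0], [0, -0.002, 0]],
  [100, [-0.003, 0.115, 0.001], [0, -0.002, 0]],
  [100, [-0.003, 0.115, 0.001], [0, -0.002, 0]],
  [60, [-0.003, 0.115, 0.001], [0, -0.002, 0]],
  [30, [-0.003, 0.115, 0.001], [0, -0.002, 0]],
  [0, [-0.003, 0.115, 0.001], [0, -0.002, 0]],
  [0, [-0.003, 0.115, 0.001], [0, -0.002, 0]],
  [0, [-0.003, 0.115, 0.001], [0, -0.002, 0]],
  [0, [-0.003, 0.115, 0.001], [0, -0.002, 0]],
  [0, [-0.003, 0.115, 0.001], [0, -0.002, 0]],
  [0, [-0.003, 0.115, 0.001], [0, -0.002, 0]],
  [0, [-0.003, 0.115, 0.001], [0, -0.002, 0]],
], force=60)

```text
time: 5.68
ee_pos: [0.5274, 0.1201, 0.0362]
eef_rot: [-0.703, 0.703, 0.075, -0.075]
force: [0.2, -0.8, -0.4]
width: 0.001
```

Run:
```python
from h import *
p,R,s=cur(); print(s['time'],p,s['force'],s['ft_torque'],s['width'],R.as_matrix().round(3).tolist())
im=snap('wrist','w2.png')
```

```text
5.6833 [0.52738037 0.12012401 0.03620471] [ 0.18892283 -0.84803834 -0.3943304 ] [-0.01772159 -0.01344119 -0.05085136] 0.0005553183803189249 [[0.977, -0.0, -0.211], [0.211, -0.0, 0.977], [-0.0, -1.0, -0.0]]
```

View pics/w2.png

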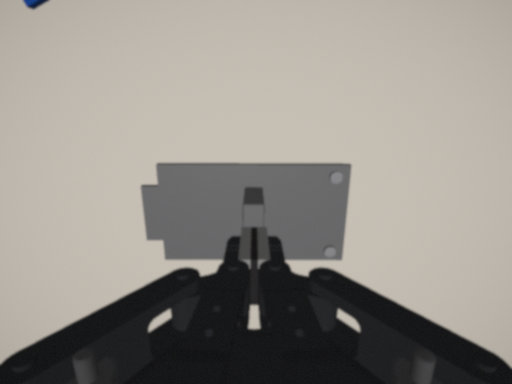

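Run:
```python
from h import *
im=snap('wrist')
p,R,s=cur()
L=Rn.from_euler('z',12.16,degrees=True)
o=np.array([.527,.1197,0])
for q in [(-6,20,41),(6,20,41),(-6,-20,41),(6,-20,41),(-6,20,5),(6,20,5),(64,35,5),(64,-35,5),(-76,20,4)]:
    print(q,proj(im,o+L.apply(np.array(q)*1e-3)).round(1))
print('tool')
for q in [(0,0,0),(0,25,0),(0,25,11),(0,25,-11),(0,6,0),(0,-10,11),(0,6,11)]:
    print(q,proj(im,p+R.apply(np.array(q)*1e-3)).round(1))
f=cv2.resize(im['frame'][170:384,150:360,::-1],None,fx=3.5,fy=2.8,interpolation=2);cv2.imwrite('pics/w2c.png',np.clip(f.astype(float)*1.8,0,255))
```

```text
(-6, 20, 41) [241.7 203.5]
(6, 20, 41) [263.5 203.5]
(-6, -20, 41) [242.5 267.7]
(6, -20, 41) [262.9 267.7]
(-6, 20, 5) [243.9 186. ]
(6, 20, 5) [261.8 186. ]
(64, 35, 5) [350.4 164. ]
(64, -35, 5) [341.2 259.1]
(-76, 20, 4) [140.2 185.6]
tool
(0, 0, 0) [253.5 232.6]
(0, 25, 0) [253.5 216.8]
(0, 25, 11) [253.5 201.2]
(0, 25, -11) [253.5 231.8]
(0, 6, 0) [253.5 228.4]
(0, -10, 11) [253.4 221.8]
(0, 6, 11) [253.5 211.4][ WARN:0@0.834] global loadsave.cpp:1063 imwrite_ Unsupported depth image for selected encoder is fallbacked to CV_8U.
```

View pics/w2c.png

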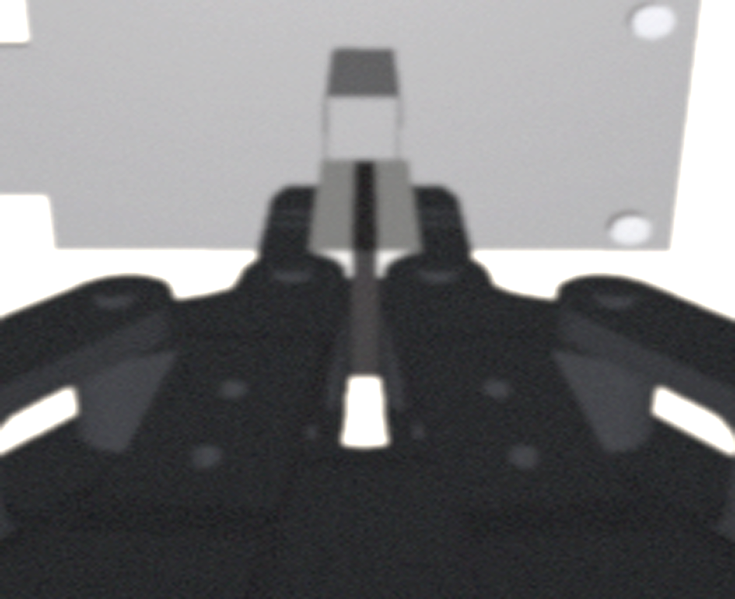

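Run:
```python
from h import *
sc=snap('scene');tp=snap('top')
p,R,s=cur();print(p,s['qpos'],s['width'])
for i,(n,im) in enumerate((('s',sc),('t',tp))):
    fr=im['frame'][:,:,::-1].copy()
    c=proj(im,[.527,.12,.03]);x,y=int(c[0])-55,int(c[1])-60
    f=np.clip(cv2.resize(fr[y:y+100,x:x+110],None,fx=7,fy=5.8,interpolation=2).astype(float)*2.0,0,255).astype(np.uint8)
    for q in [(0,0,0),(0,25,0)]:
        u=proj(im,p+R.apply(np.array(q)*1e-3)); cv2.circle(f,(int((u[0]-x)*7),int((u[1]-y)*5.8)),4,(0,0,255),-1)
    cv2.imwrite(f'pics/{n}3.png',f)
```

```text
[0.52738187 0.12010942 0.0361194 ] [ 2.02721304e-01  4.52304440e-01  1.88739560e+00 -1.30972222e-04
  8.02012447e-01 -1.02234921e-02] -0.0029492469623499506
```

View pics/s3.png

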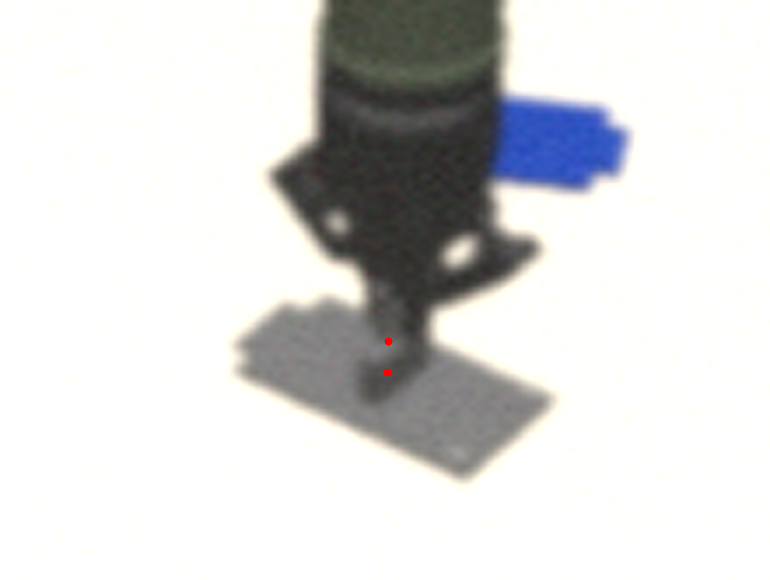

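View pics/t3.png

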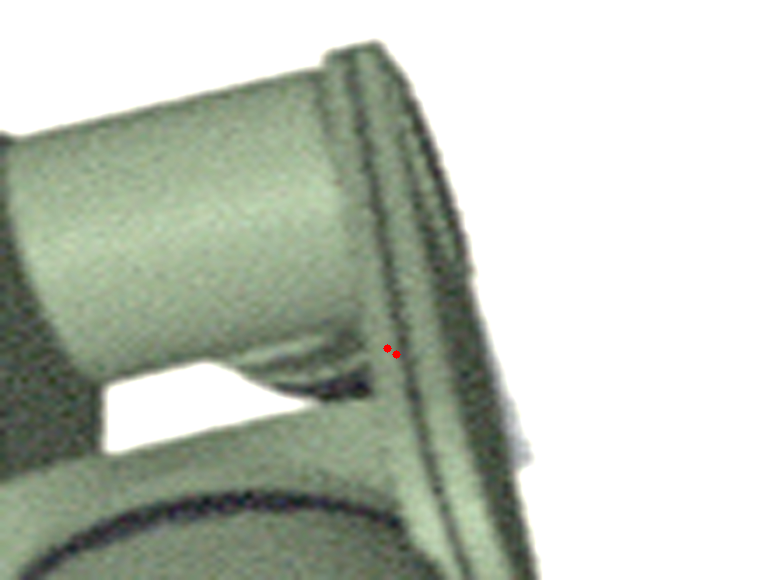

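Run:
```python
from h import *
im=dict(np.load('w1.npz'))
f=np.clip(cv2.resize(im['frame'][220:330,80:430,::-1],None,fx=2.2,fy=4,interpolation=2).astype(float)*2,0,255).astype(np.uint8);cv2.imwrite('pics/w1c.png',f)
Rw=Rn.from_quat([.703,.075,-.076,-.703]);p=np.array([.5309,.1213,.1506])
for l,r,row in((169,339,239),(170,338,270)):
    d=.085*285.6/(r-l); c=np.array([((l+r)/2-253.76)/285.6*d,(row-190.1)/285.6*d,d])
    X=im['R'].T@(c-im['t']); print('tool frame pt',(Rw.inv().apply(X-p)*1e3).round(1))
```

```text
tool frame pt [  0.2 -23.4   7.3]
tool frame pt [  0.2 -26.2  -8.5]
```

View pics/w1c.png

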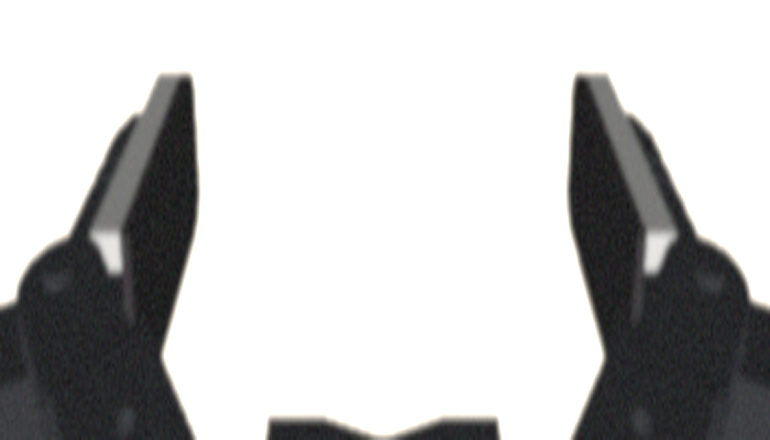

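Run:
```python
from h import *
im=dict(np.load('w1.npz'))
Rw=Rn.from_quat([.703,.075,-.076,-.703]);p=np.array([.5309,.1213,.1506])
print('open meas: z+11 (166.4,238.8) (341.4,238.8); z-11 (170,267.5) (339.5,267.5)')
for y in (12,-20,-24,-28,-32):
    print(y,[proj(im,p+Rw.apply(np.array(q)*1e-3)).round(1).tolist() for q in [(-42.5,y,11),(42.5,y,11),(-42.5,y,-11),(42.5,y,-11)]])
im=snap('wrist');p,R,s=cur();print(p)
print('shut meas: z+11 row 227')
for y in (25,-5,-10,-15,-20): print(y,[proj(im,p+R.apply(np.array(q)*1e-3)).round(1).tolist() for q in [(0,y,11),(0,y,-11)]])
```

```text
open meas: z+11 (166.4,238.8) (341.4,238.8); z-11 (170,267.5) (339.5,267.5)
12 [[184.5, 207.9], [322.7, 207.9], [186.9, 240.5], [320.3, 240.4]]
-20 [[169.8, 229.5], [337.3, 229.4], [173.3, 267.8], [333.9, 267.7]]
-24 [[167.6, 232.9], [339.5, 232.8], [171.2, 272.0], [335.9, 271.9]]
-28 [[165.1, 236.4], [341.9, 236.3], [169.0, 276.4], [338.1, 276.3]]
-32 [[162.6, 240.2], [344.5, 240.1], [166.7, 281.1], [340.5, 281.0]]
[0.52740888 0.12009699 0.03613908]
shut meas: z+11 row 227
25 [[253.6, 201.2], [253.6, 231.8]]
-5 [[253.5, 218.3], [253.6, 253.7]]
-10 [[253.5, 221.8], [253.6, 258.1]]
-15 [[253.5, 225.5], [253.5, 262.7]]
-20 [[253.5, 229.4], [253.5, 267.7]]
```

>>> drive_tool([
  [50, [0, 0, 0], [0, 0, 0]],
  [50, [0, 0, 0], [0, 0, 0]],
  [50, [0, 0, 0], [0, 0, 0]],
  [50, [0, 0, 0], [0, 0, 0]],
  [50, [0, 0.01, 0], [0, 0, 0]],
  [50, [0, 0.02, 0], [0, 0, 0]],
  [50, [0, 0.03, 0], [0, 0, 0]],
  [50, [0, 0.036, 0], [0, 0, 0]],
  [50, [0, 0.036, 0], [0, 0, 0]],
])

```text
time: 6.68
ee_pos: [0.5259, 0.1198, -0.002]
eef_rot: [-0.703, 0.703, 0.074, -0.077]
force: [-0.0, -0.0, 0.3]
width: 0.5
```

Run:
```python
from h import *
im=snap('wrist','w4.png');p,R,s=cur();print(s['time'],p,s['force'],s['width'])
sc=snap('scene');fr=sc['frame'][:,:,::-1]
cv2.imwrite('pics/s4.png',np.clip(cv2.resize(fr[105:205,220:330],None,fx=7,fy=5.8,interpolation=2).astype(float)*2,0,255).astype(np.uint8))
```

```text
6.7333 [ 0.52656128  0.11990681 -0.00109645] [-0.07567522 -0.51814831 -0.25897918] 0.500758884628341
```

View pics/w4.png

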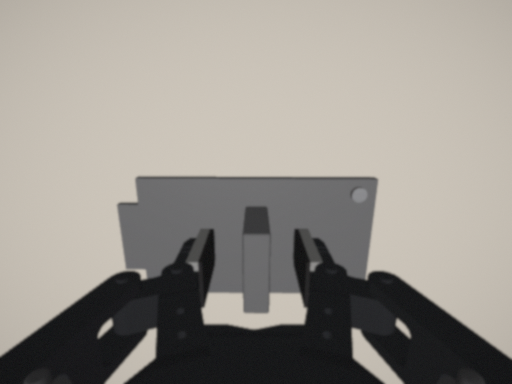

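View pics/s4.png

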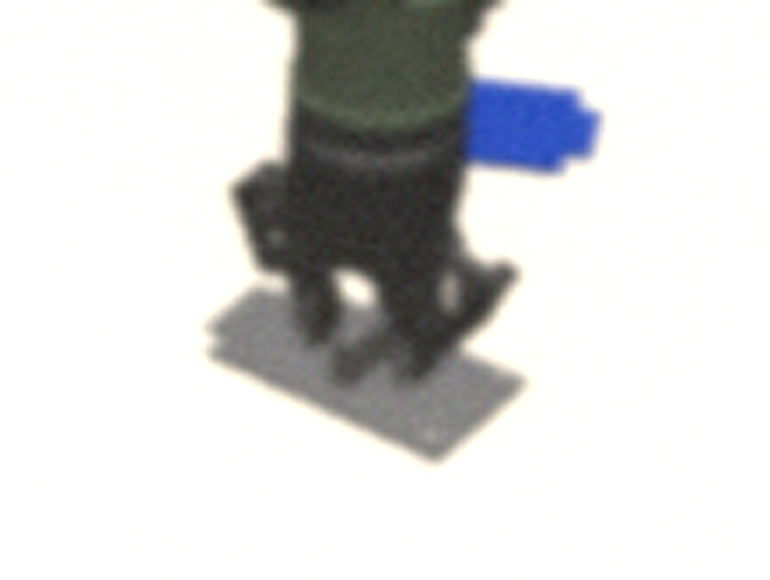

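Run:
```python
from h import *
im=snap('wrist');p,R,s=cur();print(p)
f=np.clip(cv2.resize(im['frame'][190:320,140:370,::-1],None,fx=3.4,fy=4.5,interpolation=2).astype(float)*2,0,255).astype(np.uint8);cv2.imwrite('pics/w4c.png',f)
for y in (12,0,-5,-10,-15,-20,-25): print(y,[proj(im,p+R.apply(np.array(q)*1e-3)).round(1).tolist() for q in [(-21.2,y,11),(21.2,y,11),(-21.2,y,-11),(21.2,y,-11)]])
```

```text
[5.27521045e-01 1.20093590e-01 1.89170583e-05]
12 [[219.6, 208.2], [288.7, 208.1], [220.8, 240.8], [287.5, 240.8]]
0 [[217.2, 215.3], [291.1, 215.3], [218.6, 249.9], [289.8, 249.9]]
-5 [[216.1, 218.6], [292.3, 218.6], [217.5, 254.0], [290.8, 254.0]]
-10 [[214.9, 222.1], [293.4, 222.1], [216.4, 258.5], [291.9, 258.5]]
-15 [[213.6, 225.8], [294.7, 225.8], [215.3, 263.2], [293.1, 263.2]]
-20 [[212.3, 229.8], [296.1, 229.8], [214.0, 268.2], [294.3, 268.2]]
-25 [[210.9, 234.0], [297.5, 234.0], [212.7, 273.5], [295.7, 273.5]]
```

View pics/w4c.png

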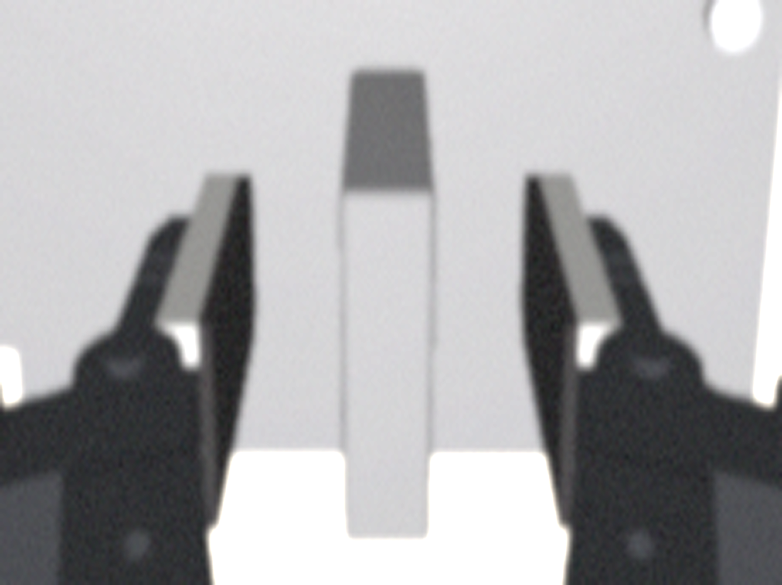

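>>> drive_tool([
  [0, [0, 0, 0], [0, 0, 0]],
  [0, [0, 0, 0], [0, 0, 0]],
  [0, [0, 0, 0], [0, 0, 0]],
  [0, [0, 0, 0], [0, 0, 0]],
  [0, [0, 0, 0], [0, 0, 0]],
  [0, [0, 0, 0], [0, 0, 0]],
], force=60)

```text
time: 7.33
ee_pos: [0.528, 0.1202, 0.0008]
eef_rot: [0.703, -0.703, -0.076, 0.075]
force: [-0.0, 0.2, 4.8]
width: 0.132
```

Run:
```python
from h import *
im=snap('wrist','w5.png');p,R,s=cur();print(s['time'],p,s['force'],s['ft_torque'],s['width'])
np.savez('w5.npz',**{k:np.array(v) for k,v in im.items()},p=p,q=R.as_quat())
```

```text
7.3833 [0.52795922 0.12019631 0.00074997] [-0.08027228  0.53127161  5.18365738] [0.0458751  0.04445129 0.00462857] 0.12987068542381552
```

View pics/w5.png

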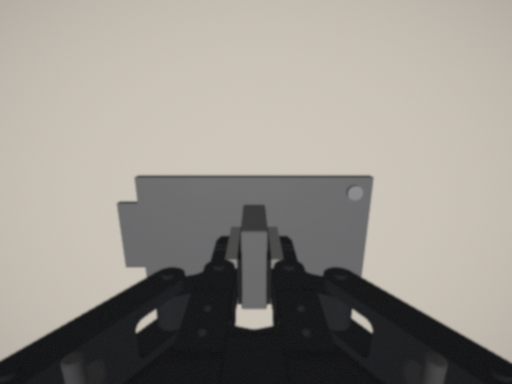

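Run:
```python
from h import *
inc([.592,-.259,.20],Rtool(14.1))
```

```text
shift [-0.0173 -0.1992 -0.3842] turn [ 0.0001 -0.0331  0.0014]
```

>>> drive_tool([
  [0, [0, -0.02, 0], [0, 0, 0]],
  [0, [0, -0.05, 0], [0, 0, 0]],
  [0, [0, -0.09, 0], [0, 0, 0]],
  [0, [0, -0.13, -0.01], [0, 0, 0]],
  [0, [0, -0.165, -0.03], [0, -0.01, 0]],
  [0, [0, -0.19, -0.06], [0, -0.01, 0]],
  [0, [-0.005, -0.2, -0.095], [0, -0.015, 0]],
  [0, [-0.007, -0.2, -0.13], [0, -0.02, 0]],
  [0, [-0.009, -0.2, -0.165], [0, -0.02, 0]],
  [0, [-0.011, -0.2, -0.2], [0, -0.025, 0]],
  [0, [-0.012, -0.2, -0.235], [0, -0.028, 0]],
  [0, [-0.013, -0.2, -0.27], [0, -0.03, 0]],
  [0, [-0.015, -0.2, -0.305], [0, -0.033, 0]],
  [0, [-0.016, -0.2, -0.335], [0, -0.033, 0]],
  [0, [-0.017, -0.2, -0.36], [0, -0.033, 0]],
  [0, [-0.017, -0.2, -0.377], [0, -0.033, 0]],
  [0, [-0.017, -0.2, -0.384], [0, -0.033, 0]],
  [0, [-0.017, -0.2, -0.384], [0, -0.033, 0]],
  [0, [-0.017, -0.2, -0.384], [0, -0.033, 0]],
])

```text
time: 8.97
ee_pos: [0.5917, -0.2578, 0.1997]
eef_rot: [0.702, -0.701, -0.086, 0.087]
force: [0.6, 0.9, -0.8]
width: 0.129
```

Run:
```python
from h import *
im=snap('wrist','w6.png');p,R,s=cur();print(s['time'],p,s['force'],s['ft_torque'],s['width'],R.as_matrix().round(4).tolist())
np.savez('w6.npz',**{k:np.array(v) for k,v in im.items()},p=p,q=R.as_quat())
for n in ('keeper_edge','head_face','catch_nose','tub_mid'):
    for d in env.mark_of(n,'wrist')[:2]: print(n,np.round(d['at'],1),round(d['score'],2),onz(im,d['at'],.05 if n in('head_face','tub_mid') else .056).round(4))
```

```text
9.0167 [ 0.5917103  -0.25735313  0.20000853] [ 0.63755417 -0.22547844  0.51014292] [ 0.00123737  0.03014826 -0.03506975] 0.1268083639952709 [[0.9697, -0.0008, -0.2444], [0.2444, 0.0011, 0.9697], [-0.0005, -1.0, 0.0013]]
keeper_edge [180.3  84.5] 0.87 [ 0.4996 -0.1863  0.056 ]
head_face [311.1  85.2] 0.97 [ 0.625  -0.1552  0.05  ]
catch_nose [310.1  86.1] 0.97 [ 0.6233 -0.1569  0.056 ]
catch_nose [177.3  84.3] 0.54 [ 0.4967 -0.1869  0.056 ]
tub_mid [245.  84.] 0.8 [ 0.5607 -0.1701  0.05  ]
```

View pics/w6.png

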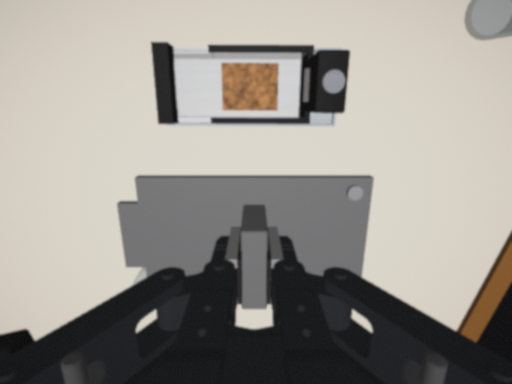

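Run:
```python
from h import *
im=dict(np.load('w6.npz'))
f=np.clip(cv2.resize(im['frame'][30:135,140:360,::-1],None,fx=3.6,fy=5,interpolation=2).astype(float)*1.6,0,255).astype(np.uint8);cv2.imwrite('pics/w6c.png',f)
f=np.clip(cv2.resize(im['frame'][165:275,105:385,::-1],None,fx=2.8,fy=5,interpolation=2).astype(float)*1.6,0,255).astype(np.uint8);cv2.imwrite('pics/w6d.png',f)
```

```text
(no output)
```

View pics/w6c.png

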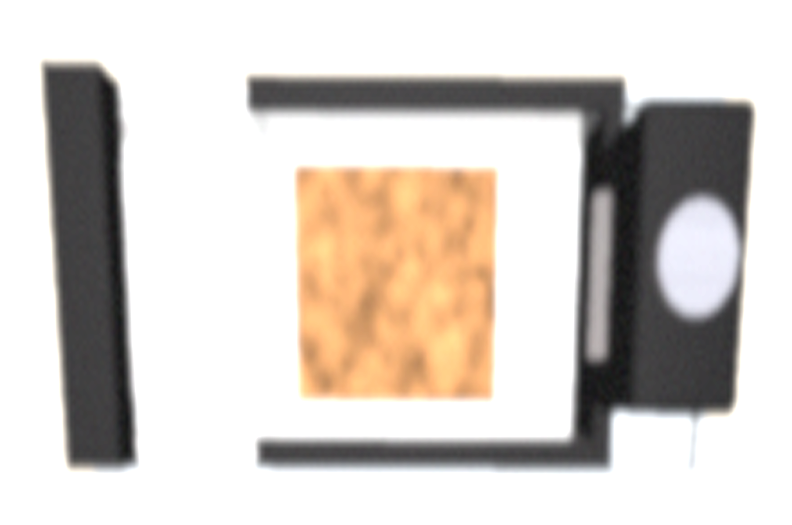

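View pics/w6d.png

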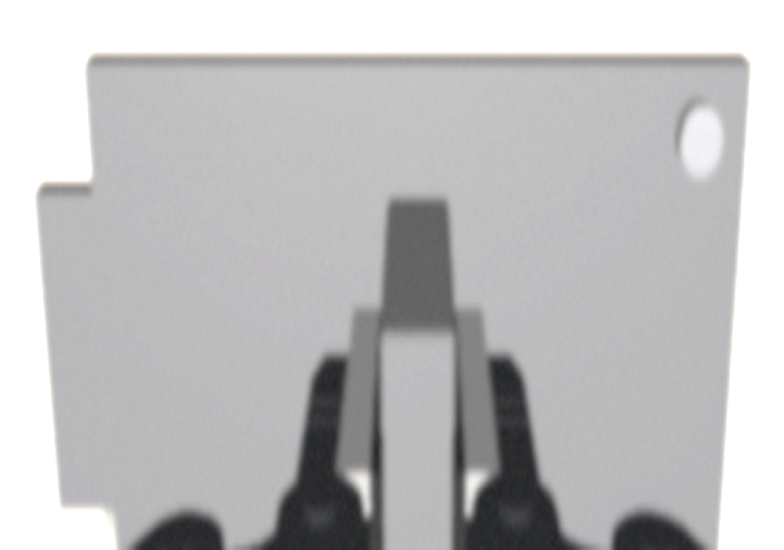

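Run:
```python
from h import *
from scipy.optimize import least_squares
im=dict(np.load('w6.npz'))
C=[((249,79),(-30,37,50),'xy'),((249,108),(-30,31,50),'xy'),((259,442),(-30,-31,50),'xy'),((259,466),(-30,-37,50),'xy'),
((298,169),(-20,None,28),'x'),((303,397),(-20,None,28),'x'),((496,169),(40,None,28),'x'),((491,397),(40,None,28),'x'),
((597,188),(63,15,57),'xy'),((588,361),(63,-15,57),'xy'),((647,103),(66.5,25,98),'xy'),((636,407),(66.5,-25,98),'xy'),
((118,85),(-66,32,56),'x'),((132,460),(-66,-37,56),'x')]
def px(c): return (140+(c[0]+.5)/3.6-.5,30+(c[1]+.5)/5-.5)
def back(q):
    out=[]
    for c,t,m in C:
        w=onz(im,px(c),t[2]*1e-3); d=Rn.from_euler('z',-q[2]).apply(w-[q[0],q[1],0])*1e3
        out.append((d[0]-t[0], d[1]-t[1] if m=='xy' else 0.))
    return np.array(out)
r=least_squares(lambda q:back(q).ravel(),[.561,-.17,.246],loss='soft_l1',x_scale=[.001,.001,.01])
print(r.x[:2],np.degrees(r.x[2]))
for (c,t,m),e in zip(C,back(r.x)): print(t,e.round(1))
# lid in tool frame
p=im['p'];R=Rn.from_quat(im['q'])
print('lid')
def px2(c): return (105+(c[0]+.5)/2.8-.5,165+(c[1]+.5)/5-.5)
D=[((88,65),(-64,35,5)),((748,65),(64,35,5)),((38,192),(-76,20,4)),((60,505),(-76,-20,4)),((382,328),(-6,20,41)),((455,328),(6,20,41)),((388,200),(-6,20,5)),((446,200),(6,20,5))]
def rs(q):
    # lid frame (x,y,z) -> tool: lid x=tool x, lid y=tool z, lid z=-tool y
    out=[]
    B=Rn.from_matrix(np.array([[1,0,0],[0,0,-1],[0,1,0.]]))
    T=Rn.from_rotvec(q[3:])*B
    for c,l in D:
        w=p+R.apply(T.apply(np.array(l)*1e-3)+np.array(q[:3])*1e-3)
        out.append(proj(im,w)-px2(c))
    return np.array(out)
for fix in (0,1):
    f=(lambda q:rs(q).ravel()) if not fix else (lambda q:rs(np.r_[q,0,0,0]).ravel())
    r2=least_squares(f,[0,0,0,0,0,0] if not fix else [0,0,0.]);print(r2.x.round(3));
    print(f(r2.x).reshape(-1,2).round(1).tolist())
```

```text
[ 0.55656738 -0.17259956] 14.037636564135932
(-30, 37, 50) [-0.  -0.6]
(-30, 31, 50) [-0.3  0.3]
(-30, -31, 50) [-0.1 -0.5]
(-30, -37, 50) [-0.3  0.6]
(-20, None, 28) [0.4 0. ]
(-20, None, 28) [0.5 0. ]
(40, None, 28) [-1.9  0. ]
(40, None, 28) [-2.3  0. ]
(63, 15, 57) [-0.   1.1]
(63, -15, 57) [-0.9 -0.7]
(66.5, 25, 98) [ 0.3 -1.1]
(66.5, -25, 98) [0.8 1.1]
(-66, 32, 56) [2.3 0. ]
(-66, -37, 56) [0.8 0. ]
lid
[-0.103  2.288 -1.754 -0.009  0.006  0.003]
[[-0.1, -0.3], [-0.3, 0.7], [-0.1, -0.1], [0.4, 0.8], [-0.8, 0.1], [0.6, 0.2], [-0.2, -0.7], [0.6, -0.6]]
[ 0.019  2.309 -1.484]
[[-0.3, 0.1], [-0.1, -0.3], [0.0, 0.3], [1.2, 0.7], [-1.1, 0.5], [0.3, 0.4], [-0.2, -0.9], [0.6, -0.9]]
```

```bash
cat >> h.py <<'E'
TUB=np.array([.5566,-.1726,0]);YAW=14.04
OFF=np.array([0,.002,-.0012])
def pose(tx,tz,th,dy=0):
    t=np.radians(th);Rz=Rn.from_euler('z',YAW,degrees=True)
    u=np.array([np.cos(t),0,np.sin(t)])
    O=np.array([tx,dy,tz])+76*u
    Ow=TUB+Rz.apply(O*1e-3)
    R=Rtool(YAW,th)
    return Ow-R.apply(OFF),R
def lidnow():
    p,R,s=cur();Rz=Rn.from_euler('z',-YAW,degrees=True)
    O=Rz.apply(p+R.apply(OFF)-TUB)*1e3
    X=Rz.apply(R.apply([1,0,0])); Zt=Rz.apply(R.apply([0,0,1]))
    T=O-76*X
    print('t',round(s['time'],2),'T',T.round(1),'tilt',np.degrees(np.arcsin(X[2])).round(2),'yaw',np.degrees(np.arctan2(X[1],X[0])).round(2),'roll',np.degrees(Zt[2]).round(2),
     'F(tub)',Rz.apply(s['force']).round(1),'M(tub)',Rz.apply(s['ft_torque']).round(2),'w',round(float(s['width']),3),'freeedge',(T+140*X).round(1))
E
python3 - <<'E'
from h import *
lidnow(); inc(*pose(-54,90,32))
p,R=pose(-54,90,32);print(p)
E
```

```text
t 9.22 T [-62.3 -92.4 198.5] tilt 0.01 yaw 0.14 roll 0.0 F(tub) [ 0.2 -0.5 -0.7] M(tub) [-0.02  0.05 -0.01] w 0.129 freeedge [ 77.7 -92.1 198.5]
shift [-0.0041  0.0685  0.0922] turn [-0.0007  0.0023 -0.5583]
[ 0.56542013 -0.1691574   0.13196996]
```

>>> drive_tool([
  [0, [0, 0, 0.015], [0, 0, -0.05]],
  [0, [0, 0, 0.035], [0, 0, -0.12]],
  [0, [-0.001, 0, 0.055], [0, 0.001, -0.21]],
  [0, [-0.002, 0.005, 0.073], [0, 0.001, -0.31]],
  [0, [-0.003, 0.015, 0.085], [0, 0.002, -0.4]],
  [0, [-0.004, 0.03, 0.09], [0, 0.002, -0.48]],
  [0, [-0.004, 0.045, 0.092], [0, 0.002, -0.54]],
  [0, [-0.004, 0.06, 0.092], [0, 0.002, -0.558]],
  [0, [-0.004, 0.0685, 0.092], [0, 0.002, -0.558]],
  [0, [-0.004, 0.0685, 0.092], [0, 0.002, -0.558]],
  [0, [-0.004, 0.0685, 0.092], [0, 0.002, -0.558]],
])

```text
time: 10.13
ee_pos: [0.5657, -0.1701, 0.1319]
eef_rot: [0.699, -0.651, -0.276, -0.11]
force: [0.1, 0.7, -1.2]
width: 0.131
```

Run:
```python
from h import *
im=snap('wrist','w7.png');sc=snap('scene')
cv2.imwrite('pics/s7.png',np.clip(cv2.resize(sc['frame'][140:270,140:270,::-1],None,fx=4.6,fy=4.6,interpolation=2).astype(float)*2,0,255).astype(np.uint8))
lidnow(); inc(*pose(-57,44,32)); inc(*pose(-70,44,32))
```

```text
t 10.23 T [-53.2  -1.7  90.9] tilt 32.06 yaw 0.03 roll -0.06 F(tub) [ 0.  -0.3 -1.4] M(tub) [-0.06  0.38  0.01] w 0.127 freeedge [ 65.5  -1.7 165.2]
shift [-0.0281  0.0378  0.0017] turn [0.0011 0.0004 0.0011]
shift [-0.0392  0.0309  0.0017] turn [0.0011 0.0004 0.0011]
```

View pics/w7.png

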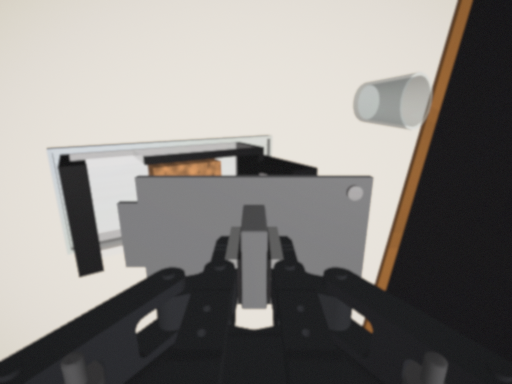

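View pics/s7.png

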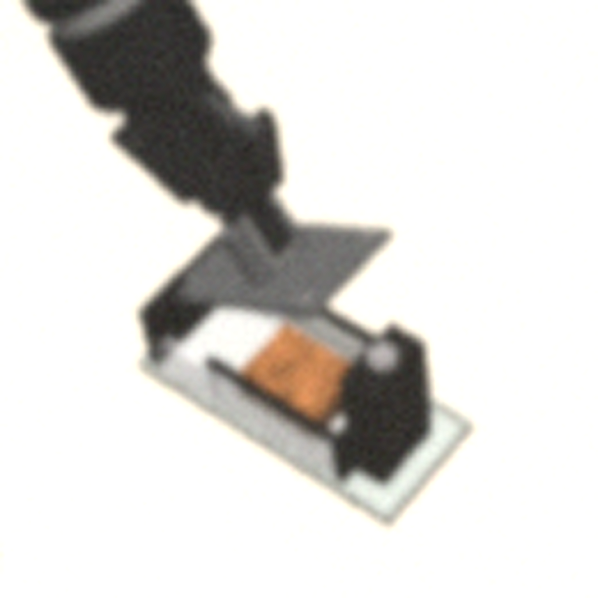

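Run:
```python
from h import *
Rz=Rn.from_euler('z',-YAW,degrees=True)
im=dict(np.load('w6.npz'))
for c in [(45,65),(98,65),(118,85),(70,465),(126,465),(134,465)]:
    px=(140+(c[0]+.5)/3.6-.5,30+(c[1]+.5)/5-.5)
    print(c,(Rz.apply(onz(im,px,.061)-TUB)*1e3).round(1),(Rz.apply(onz(im,px,.056)-TUB)*1e3).round(1))
im=snap('wrist');np.savez('w7.npz',**{k:np.array(v) for k,v in im.items()})
print('w7')
f=np.clip(cv2.resize(im['frame'][120:290,30:290,::-1],None,fx=3,fy=3.5,interpolation=2).astype(float)*1.6,0,255).astype(np.uint8);cv2.imwrite('pics/w7c.png',f)
# project bar model & side rails
for q in [(-84,37,61),(-66,37,61),(-66,37,56),(-66,-37,61),(-66,-37,56),(-84,-37,61),(-30,37,50),(-30,31,50),(66.5,25,98),(66.5,-25,98),(-99+0,42,10)]:
    print(q,((proj(im,TUB+Rz.inv().apply(np.array(q)*1e-3))-[30,120])*[3,3.5]).round(0))
```

```text
(45, 65) [-80.9  36.7  61. ] [-82.5  37.7  56. ]
(98, 65) [-67.3  36.7  61. ] [-68.7  37.7  56. ]
(118, 85) [-62.4  33.3  61. ] [-63.7  34.2  56. ]
(70, 465) [-81.2 -35.6  61. ] [-82.8 -35.9  56. ]
(126, 465) [-65.6 -35.6  61. ] [-67.  -35.8  56. ]
(134, 465) [-63.4 -35.6  61. ] [-64.7 -35.8  56. ]
w7
(-84, 37, 61) [ 64. 161.]
(-66, 37, 61) [169. 150.]
(-66, 37, 56) [168. 145.]
(-66, -37, 61) [223. 520.]
(-66, -37, 56) [221. 508.]
(-84, -37, 61) [132. 548.]
(-30, 37, 50) [341. 123.]
(-30, 31, 50) [343. 152.]
(66.5, 25, 98) [785. 169.]
(66.5, -25, 98) [778. 382.]
(-99, 42, 10) [ -8. 101.]
```

View pics/w7c.png

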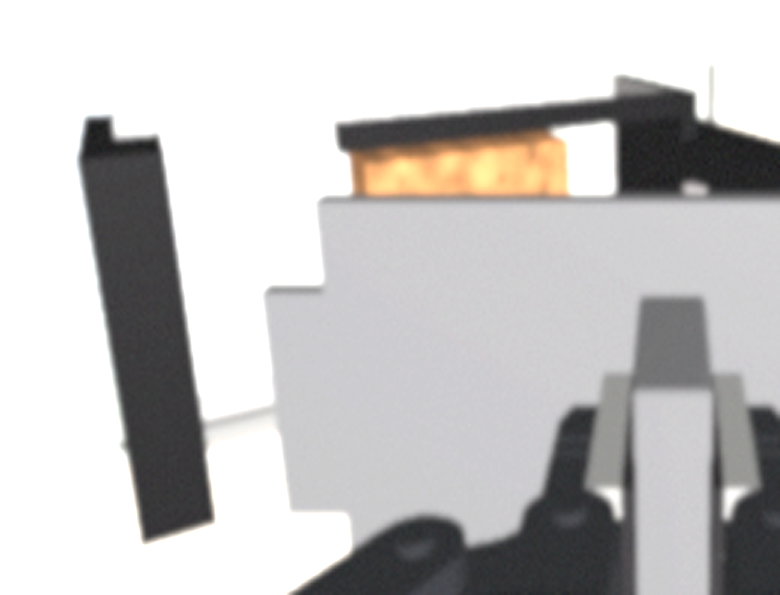

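>>> drive_tool([
  [0, [-0.004, 0.005, 0.001], [0, 0, 0]],
  [0, [-0.012, 0.016, 0.0015], [0, 0, 0]],
  [0, [-0.02, 0.027, 0.0015], [0, 0, 0]],
  [0, [-0.026, 0.035, 0.0015], [0, 0, 0]],
  [0, [-0.028, 0.038, 0.0015], [0, 0, 0]],
  [0, [-0.028, 0.038, 0.0015], [0, 0, 0]],
])

```text
time: 10.78
ee_pos: [0.5614, -0.1697, 0.0837]
eef_rot: [0.699, -0.651, -0.275, -0.11]
force: [-0.7, 0.0, -1.0]
width: 0.13
```

Run:
```python
from h import *
im=snap('wrist','w8.png');sc=snap('scene')
cv2.imwrite('pics/s8.png',np.clip(cv2.resize(sc['frame'][150:260,150:260,::-1],None,fx=5.4,fy=5.4,interpolation=2).astype(float)*2,0,255).astype(np.uint8))
lidnow(); inc(*pose(-64,44,32)); inc(*pose(-70,44,32))
```

```text
t 10.88 T [-57.3  -0.1  43.1] tilt 32.01 yaw -0.05 roll -0.01 F(tub) [-0.7 -0.2 -1. ] M(tub) [ 0.04  0.35 -0.03] w 0.132 freeedge [ 61.4  -0.2 117.3]
shift [-0.0052 -0.0043  0.0002] turn [ 0.0006 -0.0008  0.0001]
shift [-0.0103 -0.0074  0.0002] turn [ 0.0006 -0.0008  0.0001]
```

View pics/w8.png

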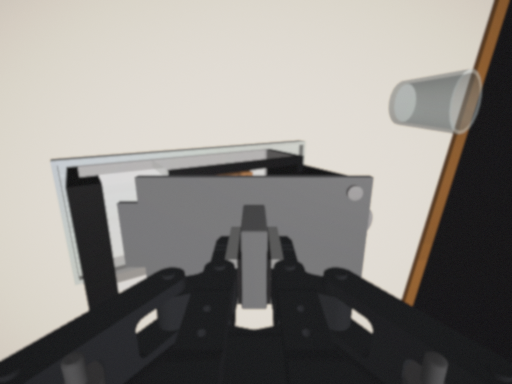

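View pics/s8.png

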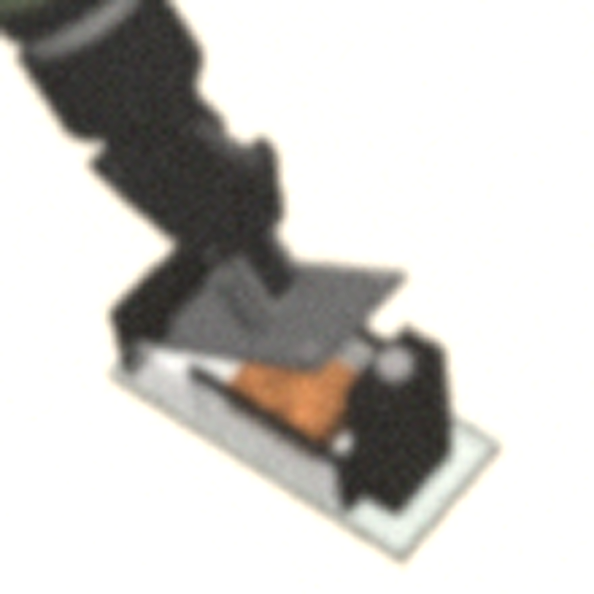

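>>> drive_tool([
  [0, [-0.0025, -0.002, 0], [0, 0, 0]],
  [0, [-0.005, -0.004, 0], [0, 0, 0]],
  [0, [-0.0075, -0.0055, 0], [0, 0, 0]],
  [0, [-0.0085, -0.006, 0], [0, 0, 0]],
  [0, [-0.0085, -0.006, 0], [0, 0, 0]],
])

```text
time: 11.3
ee_pos: [0.5514, -0.1726, 0.0855]
eef_rot: [0.698, -0.651, -0.276, -0.111]
force: [0.2, 0.1, -0.3]
width: 0.126
```

Run:
```python
from h import *
im=snap('wrist','w9.png')
lidnow(); inc(*pose(-71,45,32));inc(*pose(-70.5,46,24))
np.savez('w9.npz',**{k:np.array(v) for k,v in im.items()})
f=np.clip(cv2.resize(im['frame'][140:320,40:300,::-1],None,fx=3,fy=3.3,interpolation=2).astype(float)*1.8,0,255).astype(np.uint8);cv2.imwrite('pics/w9c.png',f)
```

```text
t 11.35 T [-68.3   0.1  43.5] tilt 31.99 yaw -0.09 roll 0.01 F(tub) [ 0.7 -1.1 -1.1] M(tub) [-0.03  0.33 -0.04] w 0.137 freeedge [ 5.050e+01 -1.000e-01  1.177e+02]
shift [-0.0015 -0.0027  0.    ] turn [ 0.0005 -0.0013 -0.0002]
shift [-0.001   0.0073  0.    ] turn [ 0.0004 -0.0013  0.1394]
```

View pics/w9c.png

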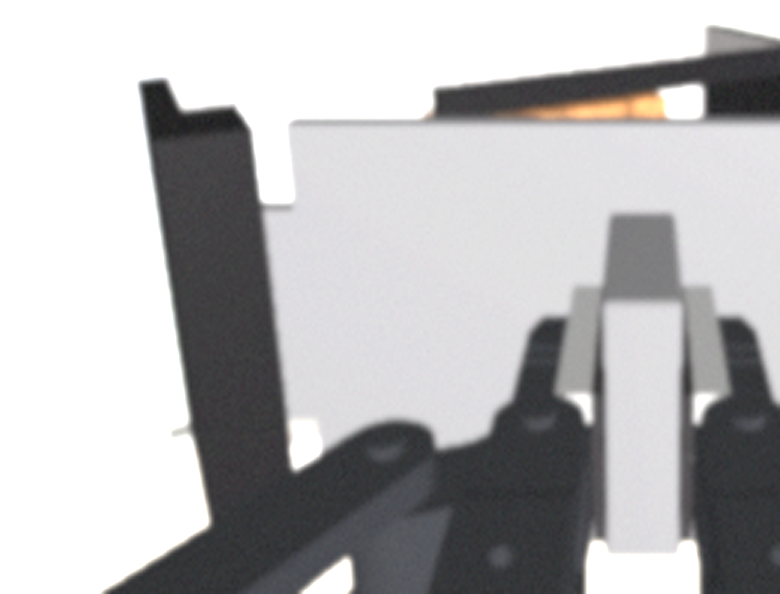

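Run:
```python
from h import *
Rz=Rn.from_euler('z',-YAW,degrees=True)
im=dict(np.load('w9.npz'))
for q in [(-81,37,61),(-66,37,61),(-66,37,56),(-81,-37,61),(-66,-37,61),(-66,-20,61),(-30,37,50),(-30,31,50)]:
    print(q,((proj(im,TUB+Rz.inv().apply(np.array(q)*1e-3))-[40,140])*[3,3.3]).round(0))
p,R=pose(-68.3,43.5,32)
L=lambda q: TUB+Rz.inv().apply(Rn.from_rotvec([0,-np.radians(32),0]).apply(np.array(q)+[76,0,0.])*1e-3+np.array([-68.3,0,43.5])*1e-3)
for q in [(-76,20,4),(-64,20,4),(-64,35,5),(64,35,5)]: print(q,((proj(im,L(q))-[40,140])*[3,3.3]).round(0))
```

```text
(-81, 37, 61) [159. 139.]
(-66, 37, 61) [258. 126.]
(-66, 37, 56) [254. 120.]
(-81, -37, 61) [223. 563.]
(-66, -37, 61) [307. 532.]
(-66, -20, 61) [297. 448.]
(-30, 37, 50) [441.  88.]
(-30, 31, 50) [443. 120.]
(-76, 20, 4) [232. 210.]
(-64, 20, 4) [296. 210.]
(-64, 35, 5) [285. 125.]
(64, 35, 5) [993. 123.]
```

```bash
cat >> h.py <<'E'
TUB=TUB-.0009*np.array([np.cos(np.radians(14.04)),np.sin(np.radians(14.04)),0])
E
python3 - <<'E'
from h import *
lidnow()
for a in [(-71,45,32),(-71,46,28),(-71,46.5,24),(-71.3,47,20),(-71.8,47.3,16),(-72.5,47.5,13)]: print(a);inc(*pose(*a))
E
```

```text
t 11.35 T [-67.4   0.1  43.5] tilt 31.99 yaw -0.09 roll 0.01 F(tub) [ 0.7 -1.1 -1.1] M(tub) [-0.03  0.33 -0.04] w 0.137 freeedge [ 5.140e+01 -1.000e-01  1.177e+02]
(-71, 45, 32)
shift [-0.0023 -0.0032  0.    ] turn [ 0.0005 -0.0013 -0.0002]
(-71, 46, 28)
shift [-0.0018  0.0013  0.    ] turn [ 0.0005 -0.0013  0.0696]
(-71, 46.5, 24)
shift [-0.002   0.0061  0.    ] turn [ 0.0004 -0.0013  0.1394]
(-71.3, 47, 20)
shift [-0.0027  0.0108  0.    ] turn [ 0.0004 -0.0014  0.2092]
(-71.8, 47.3, 16)
shift [-0.0041  0.0155  0.    ] turn [ 0.0003 -0.0014  0.279 ]
(-72.5, 47.5, 13)
shift [-0.0057  0.0188  0.    ] turn [ 3.000e-04 -1.400e-03  3.314e-01]
```

>>> drive_tool([
  [0, [-0.0012, -0.0016, 0], [0, 0, 0]],
  [0, [-0.0023, -0.003, 0], [0, -0.001, 0]],
  [0, [-0.002, -0.001, 0], [0, -0.001, 0.035]],
  [0, [-0.0018, 0.0013, 0], [0, -0.001, 0.07]],
  [0, [-0.0019, 0.0036, 0], [0, -0.001, 0.105]],
  [0, [-0.002, 0.006, 0], [0, -0.001, 0.14]],
  [0, [-0.0024, 0.0085, 0], [0, -0.001, 0.175]],
  [0, [-0.0027, 0.0108, 0], [0, -0.001, 0.209]],
  [0, [-0.0027, 0.0108, 0], [0, -0.001, 0.209]],
])

```text
time: 12.1
ee_pos: [0.5564, -0.1716, 0.075]
eef_rot: [0.706, -0.676, -0.208, -0.036]
force: [0.8, -0.1, -0.9]
width: 0.132
```

Run:
```python
from h import *
lidnow()
for a in [(-71.8,47.3,16),(-72.5,47.5,13),(-72.9,47.7,10.5),(-73.3,47.8,8.5)]: print(a);inc(*pose(*a))
```

```text
t 12.1 T [-69.7  -0.3  47.1] tilt 20.03 yaw 0.1 roll -0.06 F(tub) [ 0.8 -0.3 -0.9] M(tub) [0.01 0.18 0.01] w 0.132 freeedge [61.8 -0.1 95.1]
(-71.8, 47.3, 16)
shift [-0.0019  0.0045  0.0002] turn [0.0007 0.0016 0.0703]
(-72.5, 47.5, 13)
shift [-0.0028  0.008   0.0002] turn [0.0007 0.0016 0.1226]
(-72.9, 47.7, 10.5)
shift [-0.0035  0.011   0.0002] turn [0.0007 0.0016 0.1663]
(-73.3, 47.8, 8.5)
shift [-0.0042  0.0134  0.0002] turn [0.0008 0.0016 0.2012]
```

>>> drive_tool([
  [0, [-0.001, 0.0022, 0], [0, 0, 0.035]],
  [0, [-0.0019, 0.0045, 0], [0, 0.001, 0.07]],
  [0, [-0.0024, 0.0063, 0], [0, 0.001, 0.097]],
  [0, [-0.0028, 0.008, 0], [0, 0.001, 0.1226]],
  [0, [-0.0028, 0.008, 0], [0, 0.001, 0.1226]],
])

```text
time: 12.52
ee_pos: [0.5557, -0.1714, 0.0661]
eef_rot: [0.707, -0.687, -0.165, 0.006]
force: [0.2, -0.5, -0.9]
width: 0.131
```

Run:
```python
from h import *
lidnow()
im=snap('wrist');lidnow(); sc=snap('scene'); lidnow()
np.savez('w10.npz',**{k:np.array(v) for k,v in im.items()})
cv2.imwrite('pics/w10.png',np.clip(im['frame'][:,:,::-1].astype(float)*1.6,0,255).astype(np.uint8))
cv2.imwrite('pics/s10.png',np.clip(cv2.resize(sc['frame'][160:260,160:260,::-1],None,fx=5.8,fy=5.8,interpolation=2).astype(float)*2,0,255).astype(np.uint8))
for a in [(-72.9,47.7,10.5),(-73.3,47.8,8.5)]: print(a);inc(*pose(*a))
```

```text
t 12.52 T [-73.2   0.2  47. ] tilt 13.01 yaw -0.01 roll 0.03 F(tub) [ 0.  -0.5 -0.9] M(tub) [-0.03  0.08  0.04] w 0.131 freeedge [63.2  0.2 78.6]
t 12.57 T [-73.7   0.3  47. ] tilt 13.02 yaw -0.02 roll 0.05 F(tub) [ 0.3  0.2 -0.9] M(tub) [0.   0.2  0.04] w 0.133 freeedge [62.7  0.3 78.5]
t 12.62 T [-74.1   0.5  47. ] tilt 13.0 yaw -0.05 roll 0.06 F(tub) [-0.3 -0.1 -0.5] M(tub) [ 0.05  0.14 -0.03] w 0.13 freeedge [62.3  0.4 78.5]
(-72.9, 47.7, 10.5)
shift [ 0.0013  0.0029 -0.0004] turn [-0.0009 -0.0008  0.0437]
(-73.3, 47.8, 8.5)
shift [ 0.0009  0.0053 -0.0004] turn [-0.0009 -0.0008  0.0786]
```

View pics/w10.png

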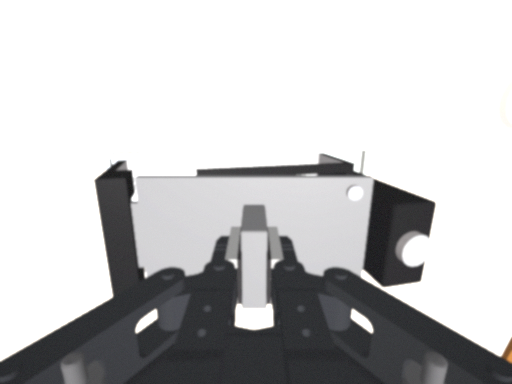

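View pics/s10.png

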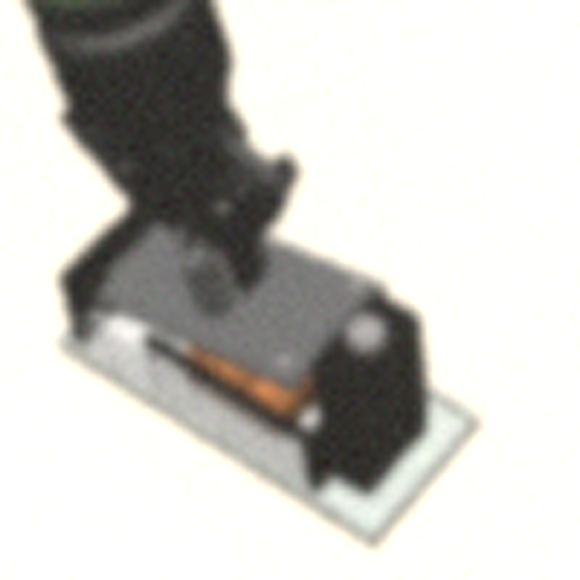

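Run:
```python
from h import *
Rz=Rn.from_euler('z',-YAW,degrees=True)
im=dict(np.load('w10.npz'))
f=np.clip(cv2.resize(im['frame'][150:290,90:250,::-1],None,fx=4.8,fy=4.2,interpolation=2).astype(float)*2,0,255).astype(np.uint8);cv2.imwrite('pics/w10a.png',f)
f=np.clip(cv2.resize(im['frame'][150:290,290:450,::-1],None,fx=4.8,fy=4.2,interpolation=2).astype(float)*3,0,255).astype(np.uint8);cv2.imwrite('pics/w10b.png',f)
for q in [(-81,37,61),(-66,37,61),(-66,37,56),(-66,-20,61),(-30,37,50),(66.5,25,98),(66.5,-25,98),(66.5,25,60)]:
    a=proj(im,TUB+Rz.inv().apply(np.array(q)*1e-3)); print(q,a.round(1),((a-[90,150])*[4.8,4.2]).round(0),((a-[290,150])*[4.8,4.2]).round(0))
L=lambda q: TUB+Rz.inv().apply(Rn.from_rotvec([0,-np.radians(13),0]).apply(np.array(q)+[76,0,0.])*1e-3+np.array([-73.5,0.2,47])*1e-3)
for q in [(-76,20,4),(-64,20,4),(-64,35,5),(64,35,5)]: 
    a=proj(im,L(q)); print(q,a.round(1),((a-[90,150])*[4.8,4.2]).round(0),((a-[290,150])*[4.8,4.2]).round(0))
```

```text
(-81, 37, 61) [ 94.2 179.3] [ 20. 123.] [-940.  123.]
(-66, 37, 61) [125.9 177.6] [172. 116.] [-788.  116.]
(-66, 37, 56) [127.7 175.4] [181. 107.] [-779.  107.]
(-66, -20, 61) [138.5 274.3] [233. 522.] [-727.  522.]
(-30, 37, 50) [196.  169.8] [509.  83.] [-451.   83.]
(66.5, 25, 98) [394.2 203.3] [1460.  224.] [500. 224.]
(66.5, -25, 98) [381.9 288.2] [1401.  581.] [441. 581.]
(66.5, 25, 60) [353.1 184.2] [1263.  144.] [303. 144.]
(-76, 20, 4) [117.2 203.4] [130. 224.] [-830.  224.]
(-64, 20, 4) [138.6 203.4] [233. 224.] [-727.  224.]
(-64, 35, 5) [134.7 177.8] [214. 117.] [-746.  117.]
(64, 35, 5) [370.8 177.5] [1348.  116.] [388. 116.]
```

View pics/w10a.png

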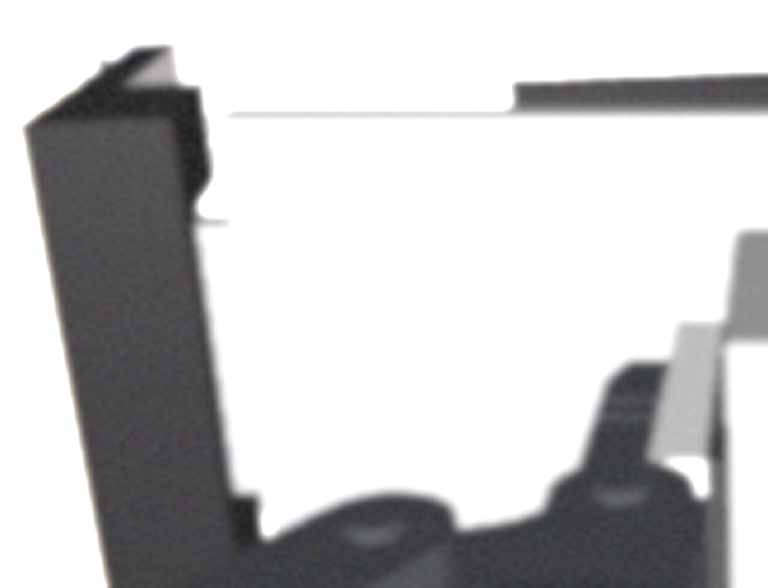

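View pics/w10b.png

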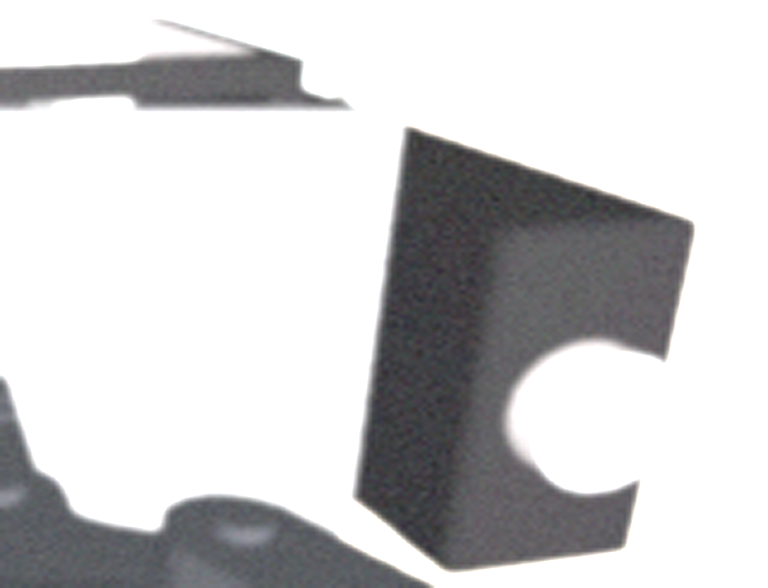

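```bash
cat >> h.py <<'E'
def incr(a,b):
    p0,R0=pose(*a);p,R=pose(*b)
    print(b,'shift',R0.inv().apply(p-p0).round(4),'turn',(R0.inv()*R).as_rotvec().round(4))
E
python3 - <<'E'
from h import *
a=(-72.6,47.2,13)
for b in [(-72.9,47.6,10.5),(-73.2,47.8,8.5),(-73.5,48,7),(-73.8,48.3,6)]: incr(a,b)
E
```

```text
(-72.9, 47.6, 10.5) shift [-0.0002  0.0029 -0.    ] turn [-0.      0.      0.0436]
(-73.2, 47.8, 8.5) shift [-0.0005  0.0052  0.    ] turn [-0.     -0.      0.0785]
(-73.5, 48, 7) shift [-0.0009  0.007   0.    ] turn [-0.     -0.      0.1047]
(-73.8, 48.3, 6) shift [-0.0012  0.0079  0.    ] turn [-0.     -0.      0.1222]
```

>>> drive_tool([
  [0, [-0.0001, 0.0015, 0], [0, 0, 0.022]],
  [0, [-0.0002, 0.0029, 0], [0, 0, 0.0436]],
  [0, [-0.0004, 0.004, 0], [0, 0, 0.061]],
  [0, [-0.0005, 0.0052, 0], [0, 0, 0.0785]],
  [0, [-0.0007, 0.006, 0], [0, 0, 0.091]],
  [0, [-0.0009, 0.007, 0], [0, 0, 0.1047]],
  [0, [-0.0009, 0.007, 0], [0, 0, 0.1047]],
])

```text
time: 13.2
ee_pos: [0.556, -0.1713, 0.0589]
eef_rot: [0.706, -0.695, -0.128, 0.044]
force: [0.6, 0.3, -0.8]
width: 0.128
```

Run:
```python
from h import *
lidnow();im=snap('wrist');lidnow()
f=np.clip(cv2.resize(im['frame'][150:300,80:450,::-1],None,fx=2.1,fy=3.2,interpolation=2).astype(float)*2,0,255).astype(np.uint8);cv2.imwrite('pics/w11.png',f)
a=(-73.5,48,7)
for b in [(-73.7,48.3,5.5),(-73.9,48.8,4),(-74,49.3,2.5),(-74.1,49.8,1),(-74.2,50,0)]: incr(a,b)
```

```text
t 13.2 T [-74.6   0.2  47.8] tilt 6.93 yaw -0.03 roll 0.03 F(tub) [ 0.7  0.1 -0.8] M(tub) [-0.04  0.05  0.04] w 0.128 freeedge [64.4  0.1 64.7]
t 13.25 T [-74.8   0.3  47.8] tilt 6.94 yaw -0.03 roll 0.03 F(tub) [-0.1  1.1 -2.1] M(tub) [ 0.01  0.09 -0.02] w 0.129 freeedge [64.2  0.2 64.7]
(-73.7, 48.3, 5.5) shift [-0.0001  0.0017 -0.    ] turn [-0.      0.      0.0262]
(-73.9, 48.8, 4) shift [-0.0003  0.0031 -0.    ] turn [-0.      0.      0.0524]
(-74, 49.3, 2.5) shift [-0.0004  0.0046 -0.    ] turn [0.     0.     0.0785]
(-74.1, 49.8, 1) shift [-0.0006  0.0061 -0.    ] turn [0.     0.     0.1047]
(-74.2, 50, 0) shift [-0.0008  0.0072 -0.    ] turn [0.     0.     0.1222]
```

View pics/w11.png

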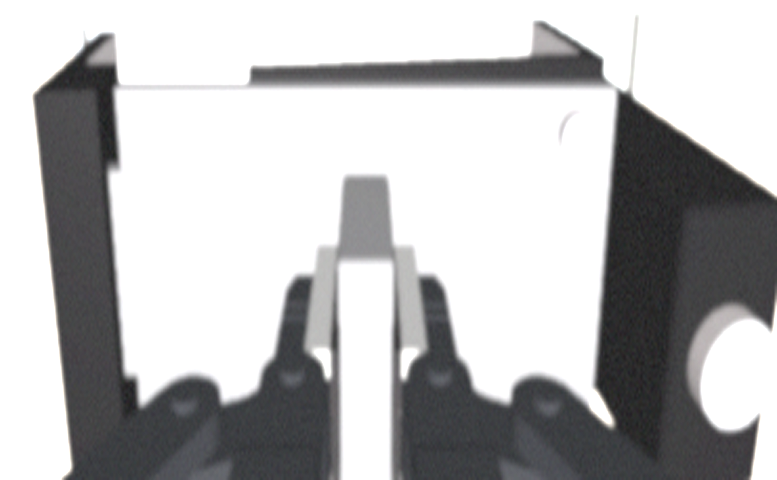

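>>> drive_tool([
  [0, [-0.0001, 0.0009, 0], [0, 0, 0.013]],
  [0, [-0.0001, 0.0017, 0], [0, 0, 0.026]],
  [0, [-0.0001, 0.0017, 0], [0, 0, 0.026]],
])

```text
time: 13.5
ee_pos: [0.5561, -0.1714, 0.0574]
eef_rot: [0.705, -0.697, -0.119, 0.053]
force: [0.3, -0.9, -1.2]
width: 0.13
```

Run:
```python
from h import *
lidnow()
```

```text
t 13.5 T [-74.7   0.1  48.2] tilt 5.43 yaw -0.03 roll 0.01 F(tub) [ 0.1 -0.9 -1.2] M(tub) [-0.06  0.01 -0.07] w 0.13 freeedge [64.6  0.  61.4]
```

>>> drive_tool([
  [0, [-0.0001, 0.0007, 0], [0, 0, 0.013]],
  [0, [-0.0002, 0.0014, 0], [0, 0, 0.026]],
  [0, [-0.0002, 0.0014, 0], [0, 0, 0.026]],
])

```text
time: 13.75
ee_pos: [0.556, -0.1715, 0.0561]
eef_rot: [0.704, -0.698, -0.11, 0.062]
force: [0.3, -0.7, 1.4]
width: 0.124
```

Run:
```python
from h import *
lidnow()
```

```text
t 13.75 T [-75.1   0.   48.9] tilt 3.92 yaw -0.02 roll 0.0 F(tub) [ 0.1 -0.8  1.4] M(tub) [-0.06  0.02  0.01] w 0.124 freeedge [64.5 -0.  58.5]
```

>>> drive_tool([
  [0, [0, 0.0008, 0], [0, 0, 0.013]],
  [0, [-0.0001, 0.0015, 0], [0, 0, 0.026]],
  [0, [-0.0001, 0.0015, 0], [0, 0, 0.026]],
])

```text
time: 14.0
ee_pos: [0.5561, -0.1716, 0.0546]
eef_rot: [0.703, -0.7, -0.101, 0.071]
force: [-0.3, -0.3, 0.7]
width: 0.131
```

Run:
```python
from h import *
lidnow()
```

```text
t 14.0 T [-75.2  -0.   49.3] tilt 2.45 yaw -0.03 roll -0.01 F(tub) [-0.4 -0.2  0.7] M(tub) [-0.13  0.05 -0.05] w 0.131 freeedge [64.6 -0.1 55.3]
```

>>> drive_tool([
  [0, [0, 0.0008, 0], [0, 0, 0.013]],
  [0, [-0.0001, 0.0015, 0], [0, 0, 0.026]],
  [0, [-0.0001, 0.0015, 0], [0, 0, 0.026]],
])

```text
time: 14.25
ee_pos: [0.556, -0.1715, 0.0527]
eef_rot: [0.703, -0.701, -0.092, 0.081]
force: [0.0, -0.7, -0.2]
width: 0.132
```

Run:
```python
from h import *
lidnow()
```

```text
t 14.25 T [-75.4   0.1  49.5] tilt 0.94 yaw -0.03 roll 0.01 F(tub) [-0.1 -0.7 -0.2] M(tub) [-0.23 -0.04 -0.08] w 0.132 freeedge [64.6  0.  51.8]
```

>>> drive_tool([
  [0, [-0.0001, 0.0005, 0], [0, 0, 0.008]],
  [0, [-0.0002, 0.0011, 0], [0, 0, 0.0165]],
  [0, [-0.0002, 0.0011, 0], [0, 0, 0.0165]],
])

```text
time: 14.5
ee_pos: [0.556, -0.1714, 0.0517]
eef_rot: [0.702, -0.702, -0.086, 0.086]
force: [0.7, 0.0, -0.6]
width: 0.131
```

Run:
```python
from h import *
lidnow();im=snap('wrist');lidnow(); sc=snap('scene');lidnow()
f=np.clip(cv2.resize(im['frame'][150:300,80:450,::-1],None,fx=2.1,fy=3.2,interpolation=2).astype(float)*2,0,255).astype(np.uint8);cv2.imwrite('pics/w12.png',f)
cv2.imwrite('pics/s12.png',np.clip(cv2.resize(sc['frame'][160:260,160:260,::-1],None,fx=5.8,fy=5.8,interpolation=2).astype(float)*2,0,255).astype(np.uint8))
```

```text
t 14.5 T [-75.4   0.2  49.6] tilt 0.05 yaw -0.04 roll 0.02 F(tub) [ 0.7 -0.2 -0.6] M(tub) [-0.1  -0.22  0.08] w 0.131 freeedge [64.6  0.1 49.7]
t 14.55 T [-75.4   0.2  49.6] tilt 0.07 yaw -0.04 roll 0.02 F(tub) [ 1.5 -0.6 -2.8] M(tub) [-0.1  -0.36  0.03] w 0.131 freeedge [64.6  0.1 49.8]
t 14.6 T [-75.5   0.2  49.6] tilt 0.09 yaw -0.05 roll 0.02 F(tub) [ 2.4 -0.4 -2.5] M(tub) [-0.11 -0.36 -0.01] w 0.132 freeedge [64.5  0.1 49.8]
```

View pics/w12.png

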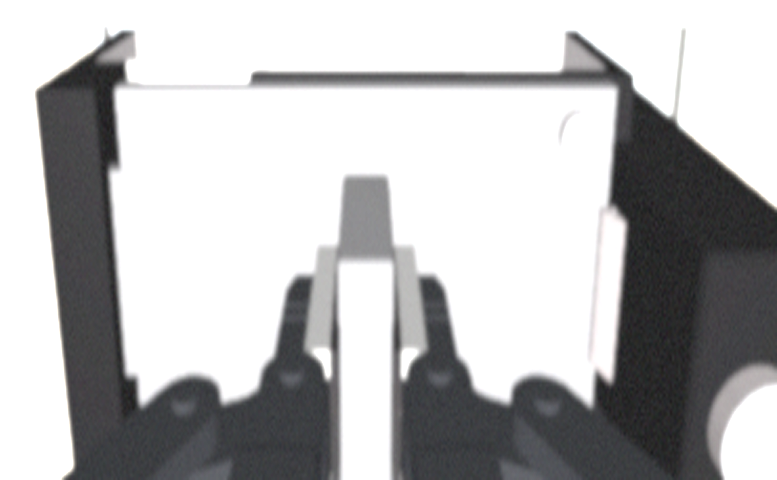

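View pics/s12.png

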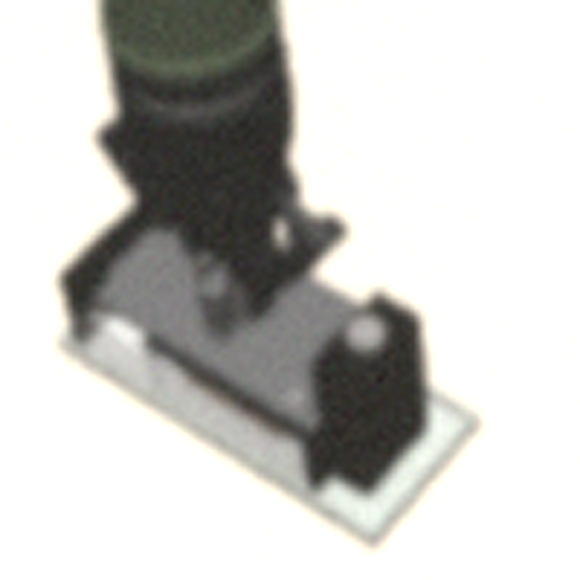

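>>> drive_tool([
  [0, [0, 0.0005, 0], [0, 0, 0]],
  [0, [0, 0.001, 0], [0, 0, 0.004]],
  [0, [0, 0.001, 0], [0, 0, 0.004]],
])

```text
time: 14.85
ee_pos: [0.556, -0.1714, 0.0511]
eef_rot: [-0.702, 0.702, 0.085, -0.087]
force: [2.1, 1.2, -0.9]
width: 0.131
```

Run:
```python
from h import *
lidnow()
```

```text
t 14.85 T [-75.4   0.2  49.3] tilt -0.13 yaw -0.07 roll 0.01 F(tub) [ 2.4  0.7 -0.9] M(tub) [ 0.03 -0.32  0.01] w 0.131 freeedge [64.6  0.  48.9]
```

>>> drive_tool([
  [0, [0, 0.0005, 0], [0, 0, 0]],
  [0, [0, 0.001, 0], [0, 0, 0]],
  [0, [0, 0.001, 0], [0, 0, 0]],
])

```text
time: 15.1
ee_pos: [0.5559, -0.1715, 0.0507]
eef_rot: [-0.702, 0.702, 0.085, -0.087]
force: [1.4, 1.1, 3.2]
width: 0.133
```

Run:
```python
from h import *
lidnow()
```

```text
t 15.1 T [-75.5   0.2  48.9] tilt -0.11 yaw -0.07 roll 0.0 F(tub) [1.6 0.7 3.2] M(tub) [ 0.11 -0.29 -0.04] w 0.133 freeedge [64.5  0.  48.6]
```

>>> drive_tool([
  [0, [0, 0.0006, 0], [0, 0, 0]],
  [0, [0, 0.0012, 0], [0, 0, 0]],
  [0, [0, 0.0015, 0], [0, 0, 0]],
])

```text
time: 15.35
ee_pos: [0.5559, -0.1715, 0.0507]
eef_rot: [-0.702, 0.702, 0.086, -0.087]
force: [-3.3, 2.2, 15.9]
width: 0.128
```

Run:
```python
from h import *
lidnow();im=snap('wrist');lidnow()
f=np.clip(cv2.resize(im['frame'][150:300,80:450,::-1],None,fx=2.1,fy=3.2,interpolation=2).astype(float)*2,0,255).astype(np.uint8);cv2.imwrite('pics/w13.png',f)
```

```text
t 15.35 T [-75.5   0.1  48.8] tilt -0.08 yaw -0.07 roll -0.01 F(tub) [-2.6  3.  15.9] M(tub) [ 0.46  0.22 -0.06] w 0.128 freeedge [64.5 -0.  48.6]
t 15.4 T [-75.5   0.1  48.8] tilt -0.08 yaw -0.06 roll -0.02 F(tub) [-2.4  2.9 14. ] M(tub) [0.41 0.14 0.04] w 0.126 freeedge [64.5 -0.  48.6]
```

View pics/w13.png

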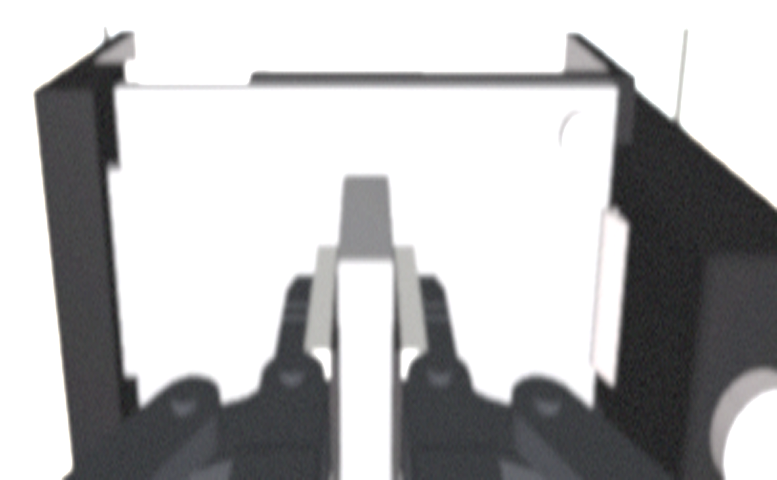

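>>> drive_tool([
  [0, [0, -0.0015, 0], [0, 0, 0]],
  [0, [0, -0.002, 0], [0, 0, 0]],
  [20, [0, -0.002, 0], [0, 0, 0]],
  [40, [0, -0.002, 0], [0, 0, 0]],
  [40, [0, -0.002, 0], [0, 0, 0]],
  [40, [0, -0.002, 0], [0, 0, 0]],
])

```text
time: 15.9
ee_pos: [0.555, -0.1715, 0.0499]
eef_rot: [0.702, -0.702, -0.085, 0.088]
force: [0.7, -0.6, -0.9]
width: 0.402
```

Run:
```python
from h import *
lidnow()
```

```text
t 15.9 T [-76.4   0.4  48.2] tilt -0.25 yaw -0.05 roll 0.06 F(tub) [ 0.5 -0.8 -0.9] M(tub) [ 0.01 -0.01  0.01] w 0.402 freeedge [63.6  0.2 47.6]
```

Released with no residual force. Lift straight up and look.

>>> drive_tool([
  [40, [0, -0.01, 0], [0, 0, 0]],
  [40, [0, -0.03, 0], [0, 0, 0]],
  [40, [0, -0.06, 0], [0, 0, 0]],
  [40, [0, -0.1, -0.01], [0, 0, 0]],
  [40, [0, -0.14, -0.03], [0, 0, 0]],
  [40, [0, -0.16, -0.06], [0, 0, 0]],
  [40, [0, -0.165, -0.08], [0, 0, 0]],
  [40, [0, -0.165, -0.09], [0, 0, 0]],
  [40, [0, -0.165, -0.09], [0, 0, 0]],
])

```text
time: 16.65
ee_pos: [0.5778, -0.2604, 0.2154]
eef_rot: [-0.702, 0.702, 0.084, -0.086]
force: [-0.0, -0.2, -0.2]
width: 0.398
```

Run:
```python
from h import *
p,R,s=cur();print(s['time'],p,s['force'])
im=snap('wrist','w14.png');sc=snap('scene')
np.savez('w14.npz',**{k:np.array(v) for k,v in im.items()})
cv2.imwrite('pics/w14.png',np.clip(cv2.resize(im['frame'][20:150,130:370,::-1],None,fx=3.3,fy=4.5,interpolation=2).astype(float)*2.2,0,255).astype(np.uint8))
cv2.imwrite('pics/s14.png',np.clip(cv2.resize(sc['frame'][160:260,150:260,::-1],None,fx=5.8,fy=5.8,interpolation=2).astype(float)*2,0,255).astype(np.uint8))
for n,z in(('lid_grip',.073),('lid_tongue',.05),('keeper_edge',.056),('catch_nose',.056)):
    for d in env.mark_of(n,'wrist')[:2]: print(n,np.round(d['at'],1),round(d['score'],2),(Rn.from_euler('z',-YAW,degrees=True).apply(onz(im,d['at'],z)-TUB)*1e3).round(1))
```

```text
16.65 [ 0.57778227 -0.26039829  0.21536631] [-0.01689969 -0.23839972 -0.23989401]
lid_grip [254.1  84.9] 0.71 [ 0.5  0.6 73. ]
lid_grip [184.1 269. ] 0.16 [ -82.6 -202.7   73. ]
lid_tongue [180.4  86. ] 0.83 [-77.1   1.4  50. ]
keeper_edge [195.8  90.9] 0.8 [-60.   -3.8  56. ]
keeper_edge [184.7 268.6] 0.49 [ -86.6 -212.6   56. ]
catch_nose [320.   87.6] 0.67 [68.5 -1.1 56. ]
```

View pics/w14.png

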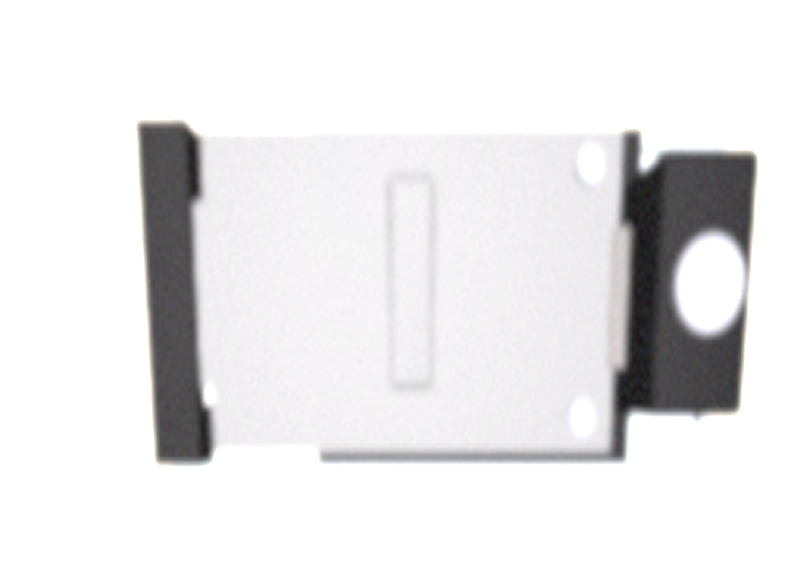

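View pics/s14.png

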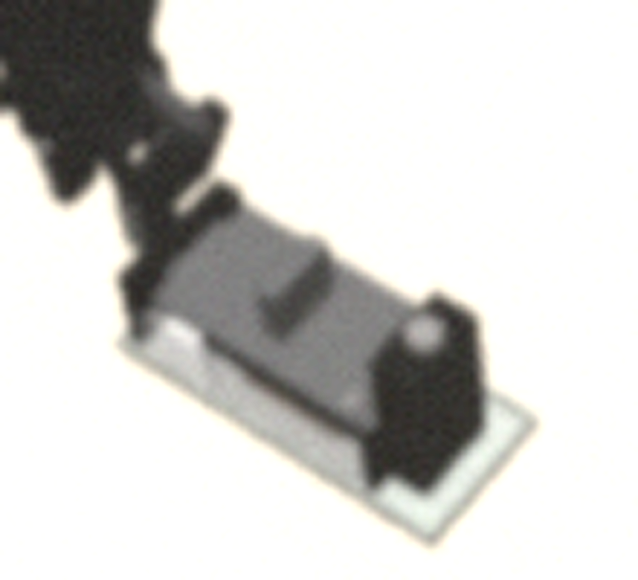

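Run:
```python
from h import *
im=dict(np.load('w14.npz'));Rz=Rn.from_euler('z',-YAW,degrees=True)
for c,z in [((388,182),91),((434,182),91),((392,385),91),((434,385),91),((322,450),50),((142,125),61),((185,125),61),((160,460),61),((609,290),56),((625,135),55),((612,447),55),((664,155),98),((655,410),98)]:
    px=(130+(c[0]+.5)/3.3-.5,20+(c[1]+.5)/4.5-.5)
    print(c,(Rz.apply(onz(im,px,z*1e-3)-TUB)*1e3).round(1))
```

```text
(388, 182) [-5.6 20.3 91. ]
(434, 182) [ 6.9 20.3 91. ]
(392, 385) [ -4.8 -18.3  91. ]
(434, 385) [  7.  -18.4  91. ]
(322, 450) [-28.9 -33.1  50. ]
(142, 125) [-79.2  36.4  61. ]
(185, 125) [-66.5  36.3  61. ]
(160, 460) [-79.5 -34.7  61. ]
(609, 290) [62.3  2.3 56. ]
(625, 135) [65.5 34.8 55. ]
(612, 447) [ 65.4 -32.6  55. ]
(664, 155) [67.1 23.8 98. ]
(655, 410) [ 68.1 -23.5  98. ]
```

```bash
python3 -c "
from workcell import env
print(env.sign_off(), env.get_state()['time'])"
```

```text
the job is handed in; nothing more can be done
the job is handed in; nothing more can be done
```

The lid is on the cell and the job is handed in. The robot's clock stood at about 17 s of the 43 s allowed. No verdict is reported, so the result below rests on my own checks.

**What I did:**
- I gripped the grey lid by its rib and left the blue look-alike alone.
- I measured the tub with the wrist camera and tilted the lid 32 degrees.
- I then slid the tongue in under the keeper bar, swung the lid down in small steps, and pressed with about 16 N until it stopped on the walls.
- I let go with no force left on the tool and backed away.

**Last checks (final picture and last readings):**
- **Position:** The lid lies flat and square, with its tongue under the bar. Its rib is centred sideways to within a few tenths of a millimetre of the bar's middle.
- **Catch:** The nose reaches about 3 mm over the free edge, which fits the catch being back at rest.
- **Bystanders:** The moves stayed clear of the jar, pump and beaker. I did not measure their positions again at the end.

**What failed or disagreed:**
- **First grasp:** It closed on air above the rib. The pads sat about 39 mm farther back than the stated tool point. I measured this in the wrist picture and went lower.
- **Snap-in force:** The expected 8 to 16 N never showed during the swing. I judge the catch by the picture and by the hard stop.
- **Readings:** The position readings wander by about 1 mm, and a few bar edges came out 1 to 2 mm off nominal.
- **Network marks:** On the last picture the marks for the keeper edge and catch nose were about 6 mm off. I used the edges I measured instead.

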